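Sort a full from a spent gas cylinder on a two-pan balance

TASK

Gas cylinders come back to the lab full or spent and look exactly alike; only the weight tells. Check the one in the tray's slot nearer the robot (leave the other in the tray): with the beam still locked, set it gently on the empty left pan against the 400 g of weights on the right pan, flip the red lever over to free the beam and see which side sinks, then flip the lever back to lock the beam again before you take the cylinder off. If it is heavier than the weights it is full: lower it into the green caddy; if lighter it is spent: into the red caddy. Do not drop it, leave the weights on their pan and do not push the other things about.

Things in the scene. Friction and masses are not known exactly. Their poses are not given: they have to be found in the camera images.
- balance: blue two-pan trip balance, base 150 x 310 x 45 mm, fixed to the bench; origin centre of its underside, x away from the robot, y along the beam to the left pan, z up. The beam lies along y, pivot 66 mm up; a red needle (tip 124 mm up) plays on a white plate at its middle, 22 mm behind the beam's line, plate top 134 mm up. The lever of the beam lock is at the front middle
- left_pan_top (a point): centre of the left pan's upper face, 93 mm above the bench when level. Steel pan, 132 mm across, rim 4.5 mm high, centre 120 mm left (+y of the balance) of the pivot. It stays level and rises and sinks up to 11 mm; while the beam is locked it yields only about 1 mm, but a push over about 15 N can force the lock
- right_pan_top (a point): same for the right pan, 120 mm to -y of the pivot; the two weights stand on it
- left_pan: the left pan with its stem; origin 13 mm below point left_pan_top
- right_pan: the right pan with its stem; origin 13 mm below point right_pan_top
- beam (a joint): tilt of the beam, rad, -0.09 to 0.09: 0 level, positive = left pan up and right pan down (right side heavier), negative = left pan down (left side heavier). Locked it stays within about 0.02 of 0; released it goes to its stop at 0.09 or -0.09 in about half a second
- arrest_lever (a joint): lever of the beam lock at the front middle of the balance, rad: 0 (starts at 0 to 0.1) = leaning 32 deg to the left = beam locked, 0.56 = upright, 1.12 = leaning 32 deg to the right = beam free. A cam: it stays where it is left; about 4 to 7 N sideways near its end moves it
- lever_tip (a point): outer end of the red lever grip, 72 mm from its pivot; grip 16 mm thick, covers the outer half. The lever swings in the upright plane along the balance's y, 92 mm in front of (to -x of) the beam's line and 26 mm in front of the pans' rims
- lever_pivot (a point): the lever's pivot, fixed on the balance, 34 mm above the bench; its axis runs along the balance's x
- tray: grey carrying tray with black foam, 222 x 196 x 58 mm (foam top 58 mm up), fixed; origin centre of its underside, x across the cylinders, y along them; it stands turned about 150 deg (x roughly to the robot). The two cylinders lie side by side along y, necks to -y. Foam is snug round feet, shoulders and necks; it leaves a finger gap only along the bodies' middles, tray y -26 to +52 mm, x -97 to +97 mm, floor 13 mm up
- slot_near (a point): on the axis of the cylinder to be checked, in the slot nearer the robot (tray x +48 mm), 62 mm from its foot, 50 mm above the bench (8 mm below the foam top), about at its balance point and the middle of its finger gap; axis along the tray's y, neck to -y. Cylinder: 42 mm thick, 150 mm long: flat foot, straight aluminium body for 104 mm, grey shoulder to 118 mm, brass neck 20 mm thick and 32 mm long
- slot_far (a point): same point of the other cylinder (tray x -48 mm), which stays. One of the two weighs about 0.50 kg (full), the other about 0.32 kg (spent); which is which differs
- weight_1: one of two loose brass 200 g weights, 30 mm thick, 45 mm tall, standing on the right pan; origin under its centre; they stay there
- weight_2: the other 200 g weight on the right pan
- green_caddy: green caddy for full cylinders, 135 x 72 x 105 mm, fixed, with two open square cells side by side along its x; origin centre of its underside. Either cell will do. A cell is 58 x 60 mm wide (x, y) and 99 mm deep (floor 6 mm up, rim 105 mm up), so that only shoulder and neck of a cylinder stand out
- green_caddy_cell0 (a point): centre of the mouth of the green caddy's -x cell, at the rim, 105 mm above the bench
- green_caddy_cell1 (a point): same for its +x cell
- red_caddy: red caddy for spent cylinders, same size and axes; green and red stand to the right of the balance, which is where differs
- red_caddy_cell0 (a point): centre of the mouth of the red caddy's -x cell, 105 mm above the bench
- red_caddy_cell1 (a point): same for its +x cell
- wash_bottle: wash bottle with bent spout, 184 mm tall, behind the balance's left side; leave alone
- lab_timer: white timer, 62 x 66 x 19 mm, on the bench near the robot; leave alone
There are look-alikes about, which are no part of the job. There is more than one size of the green_caddy; the one meant has the size given above.

How it is judged:
On the way, in this order (a step that is already met when the one before it is completed fails the run):
1. the cylinder rests on the left pan, the weights on the right one, the beam still locked (contact force between left_pan and anything else above 2.6 N and contact force between right_pan and anything else above 3.3 N and contact force between each of left_pan, right_pan and the fingers below 0.1 N and value of joint arrest_lever below 0.3 rad), for 0.2 s.
2. the lever is over, the beam free and tipped to the heavier side (contact force between left_pan and anything else above 2.6 N and contact force between right_pan and anything else above 3.3 N and contact force between each of left_pan, right_pan and the fingers below 0.1 N and value of joint arrest_lever above 0.85 rad and (value of joint beam above 0.05 rad or value of joint beam below -0.05 rad)), for 0.4 s.
3. the beam is locked again with the cylinder still on its pan (all of step 1), for 0.2 s.
At the end, for the whole second after the job is handed in: full: it rests in the green caddy (4.2 to 5.8 N), red empty; spent: in the red caddy (2.6 to 3.8 N), green empty; left pan empty (under 0.2 N), weights on the right pan (3.4 to 4.5 N), lever under 0.3 rad, the other cylinder in the tray (2.6 to 7 N) (((contact force between green_caddy and anything else between 4.2 and 5.8 N and contact force between red_caddy and anything else below 0.2 N) or (contact force between red_caddy and anything else between 2.6 and 3.8 N and contact force between green_caddy and anything else below 0.2 N)) and contact force between left_pan and anything else below 0.2 N and contact force between right_pan and anything else between 3.4 and 4.5 N and value of joint arrest_lever below 0.3 rad and contact force between tray and anything else between 2.6 and 7 N); the robot touches nothing.
It fails at once if a pan is slammed or pressed with more than 100 N (the cylinder let fall on it from about 15 mm) (contact force between any of left_pan, right_pan and anything else above 100 N).
It fails at once if the cylinder is dropped or rammed into a caddy (over 160 N, a fall of about 25 mm) (contact force between any of green_caddy, red_caddy and anything else above 160 N).
It fails at once if a weight is shifted by more than 40 mm, or the wash bottle or the timer by more than 30 mm (distance of any of weight_1, weight_2 from where it was at the start of the episode above 0.04 m or distance of any of wash_bottle, lab_timer from where it was at the start of the episode above 0.03 m).
It also fails if it takes over 70 s, if anything falls off the work surface, if the arm or the gripper's body presses on something with over 40 N, if the wrist force passes 120 N, or if a joint passes its speed limit or range.

ROBOT

A 6-joint arm with a two-finger parallel gripper is mounted at the origin on a cart in front of the work surface, level with it; the furniture and walls round the work are solid. World frame = base frame: x ahead of the robot, y to its left, z up, the work surface at z = 0. Lengths are in m, angles in rad, forces in N, time in s.
With the tool pointing down it reaches from about 0.35 to 0.775 m from the base axis. Payload 7.3 kg.
Tool frame: the origin (TCP) lies midway between the tips of the shut fingers; the grasp point (between the pads) lies 19 mm behind it (robot.grip_depth is the z of the grasp point in the tool frame, in m); z points along the fingers, y is the line along which they close (so a half turn about z gives the same grasp; the last joint's range is limited). The gripper opens to 92 mm and grips with 3 to 60 N. Pads are 19 mm wide; open, the fingers measure 130 mm over their backs; the gripper's body (75 mm by 190 mm) begins 47 mm behind the grasp point.
Start: joints at [1.154, 0.342, 1.524, -0, 1.275, -0.146], TCP at [0.14, 0.506, 0.227] pointing down, gripper open.
Joint ranges: [-2.53, 2.53], [-0.77, 2.02], [0.04, 2.7], [-1, 4.14], [0.28, 2.66], [-3.11, 3.11]. Speed limits (rad/s): [2.57, 2.57, 3.14, 3.14, 3.14, 3.14].

INTERFACE

Orientations are given as [roll, pitch, yaw] about the fixed x, y, z axes, in that order (R = Rz(yaw) Ry(pitch) Rx(roll)).
In Python, from cell import robot, viewer gives the robot as it stands.
- The arm moves only by the tool step_arm, never from a script. Its argument "increments" is a list of rows, each an object with "delta_pos": the shift along the tool's x, y, z in cm, a list of three; "dr": the turn, a rotation vector about the tool's x, y, z in degrees, a list of three; "fingers": the closure, from -1 (fully open) to 1 (shut), so that 0 is half open. In form: [{"delta_pos": [tx, ty, tz], "dr": [wx, wy, wz], "fingers": fingers}, ...]. A call has exactly 5 rows; each row is the pose to reach, as a shift and turn from the pose commanded when the call began, along the tool's axes at that moment; what a row does not reach only later rows make up. A row lasts 1/8 s, in which the tool goes at most 62.5 mm and 10.7 degrees, less where a joint would pass 70% of its speed; a pose out of reach is approached as far as the arm can. A call with a gripper value outside its range is refused whole. The fingers move at their own pace and stop on an object; "newtons" is the grip in N (left out, the last holds). Time passes only in rows, so rows that repeat a pose let the fingers close, or fill a call up. It gives the time, the measured TCP pose, the force, the opening and the grip force at its end, in the units of the state.
- robot.observe(): the state, without advancing time (a new reading comes with each control period).
- viewer.read_camera(name): name is "side" or "top"; returns the picture (400x640x3 uint8, red, green, blue); there is no depth.
- viewer.camera_params(name): a dict with "K" (3x3 intrinsics, pixels), "T" (4x4, takes a point from camera to world coordinates). Camera axes: x right, y down, z forward; pixel columns grow to the right and rows downward; lengths in m; the calibration is good to about 2 mm. A picture is of the moment at which its call begins. camera_params takes no time and is no camera call.
- robot.hand_in(): hands the job in; it is judged then, once.
The state is a dict: "time": time; "qpos": joint angles; "qvel": joint speeds; "joint_efforts": joint torques, N m; "tool_pos": TCP position; "tool_rot": TCP orientation; "contact_force": force on the tool from outside, world axes, zero at the start; "torque": the same for the moment, N m; "opening": finger opening in m; "grip_force": force on a finger pad.
Only numpy, scipy, OpenCV 4.12 (cv2) and the standard library are available. Lean on these libraries where they do the work, as an engineer would, in place of code of your own. Each camera call takes 0.05 s, during which the arm holds its last target. There are 200 camera calls.

## Working session

There is one attempt and no reset: what is moved stays moved. The work goes in short steps, Python scripts to look and compute and a tool call to move; the robot and the scene stay as the last step left them, time stands still between calls to the robot, and variables do not carry over. Pictures are saved under pics/ and viewed, at most 10 in all, crops included, and the job is handed in when it is done.

Besides the shell and the picture viewer there is one more tool, called as a command line: name --argument value ..., lists and objects as JSON in quotes. step_arm: Moves the arm, as the interface text tells. Its arguments: {"type":"object","properties":{"increments":{"type":"array"},"newtons":{"type":"number"}},"required":["increments"]}

```bash
mkdir -p pics; ls; python3 - <<'E'
from cell import robot, viewer
import cv2,numpy as np
np.set_printoptions(precision=4,suppress=True)
for n in("top","side"):
    im=viewer.read_camera(n); cv2.imwrite(f"pics/{n}0.png",im[:,:,::-1]); p=viewer.camera_params(n); print(n,p["K"],p["T"])
s=robot.observe(); print(s, robot.grip_depth)
E
```

```text
pics
top [[442.4733   0.     319.01  ]
 [  0.     442.4733 187.6508]
 [  0.       0.       1.    ]] [[ 0.0291 -0.9969  0.0735  0.431 ]
 [-0.9996 -0.0293 -0.0019 -0.0445]
 [ 0.004  -0.0734 -0.9973  1.5219]
 [ 0.      0.      0.      1.    ]]
side [[480.1914   0.     315.0182]
 [  0.     480.1914 193.9216]
 [  0.       0.       1.    ]] [[-0.999  -0.0383  0.0222  0.4975]
 [-0.0361  0.4135 -0.9098  1.4515]
 [ 0.0257 -0.9097 -0.4145  0.7783]
 [ 0.      0.      0.      1.    ]]
{'time': 0.1, 'qpos': array([ 1.154 ,  0.3427,  1.5249, -0.    ,  1.2754, -0.146 ]), 'qvel': array([-0.0013, -0.0006,  0.    ,  0.0022,  0.0003,  0.0001]), 'joint_efforts': array([  0.0013, -43.2   , -24.4697,   0.0717,   0.0526,  -0.    ]), 'tool_pos': array([0.1403, 0.5055, 0.2261]), 'tool_rot': array([-3.1402, -0.0002,  2.8708]), 'contact_force': array([-0.1252,  0.2567,  0.4099]), 'torque': array([ 0.0247, -0.0103,  0.0245]), 'grip_force': 0.0, 'opening': 0.09203154409122605} -0.0188
```

View pics/top0.png

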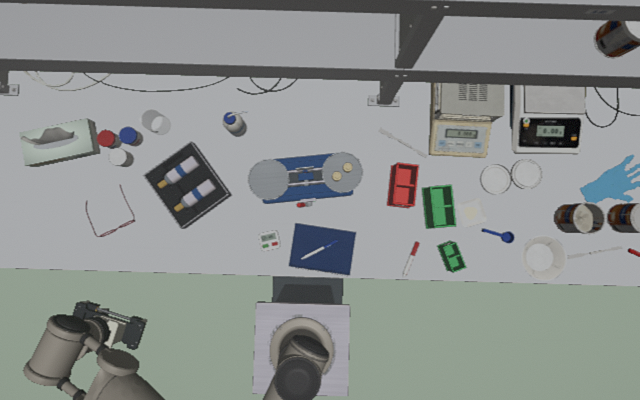

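View pics/side0.png

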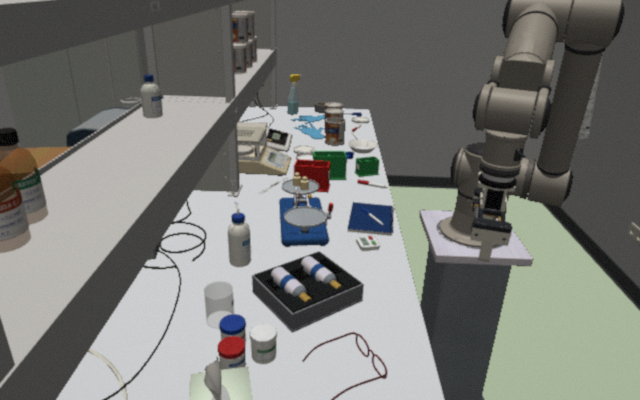

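The top view shows the tray at (188,184), balance at (305,177), lever at (306,204) and red caddy at (403,185). There are two green caddies: the large one at (439,206) and a small one at (451,256). The large one should be the 135 mm one, which I'll confirm by measuring and in a crop.

```bash
cat > h.py <<'E'
from cell import robot, viewer
import cv2,numpy as np
np.set_printoptions(precision=4,suppress=True)
P={n:viewer.camera_params(n) for n in("top","side")}
def ray(n,uv):
    p=P[n]; d=p["T"][:3,:3]@np.linalg.inv(p["K"])@np.array([uv[0],uv[1],1.]); return p["T"][:3,3],d
def onz(n,uv,z):
    o,d=ray(n,uv); return o+d*(z-o[2])/d[2]
def proj(n,X):
    p=P[n]; c=p["T"][:3,:3].T@(np.array(X)-p["T"][:3,3]); q=p["K"]@c; return q[:2]/q[2]
def tri(a,b):
    (o1,d1),(o2,d2)=ray("top",a),ray("side",b)
    t=np.linalg.lstsq(np.c_[d1,-d2],o2-o1,rcond=None)[0]; A,B=o1+d1*t[0],o2+d2*t[1]; return (A+B)/2,np.linalg.norm(A-B)
def rectz(mask,n,z):
    cs,_=cv2.findContours(mask,cv2.RETR_EXTERNAL,cv2.CHAIN_APPROX_NONE)
    c=max(cs,key=cv2.contourArea)[:,0]
    w=np.array([onz(n,q,z)[:2] for q in c],np.float32)*1000
    (cx,cy),(a,b),t=cv2.minAreaRect(w); return (cx,cy),(a,b),t
def hsv(im): return cv2.cvtColor(im,cv2.COLOR_RGB2HSV)
def roi(m,x0,y0,x1,y1):
    o=np.zeros_like(m); o[y0:y1,x0:x1]=m[y0:y1,x0:x1]; return o
E
python3 - <<'E'
from h import *
im=viewer.read_camera("top"); H=hsv(im)
g=cv2.inRange(H,(50,80,30),(85,255,255)); r=cv2.inRange(H,(0,120,60),(8,255,255))|cv2.inRange(H,(172,120,60),(180,255,255))
bl=cv2.inRange(H,(100,110,30),(125,255,255)); dk=cv2.inRange(H,(0,0,0),(180,255,75))
print("green",rectz(roi(g,415,175,465,235),"top",.105)); print("greensmall",rectz(roi(g,430,238,475,280),"top",.06))
print("red",rectz(roi(r,380,155,425,215),"top",.105))
print("tray",rectz(roi(dk,135,130,240,240),"top",.058))
print("bal",rectz(roi(bl,240,140,372,212),"top",.045))
lv=roi(r,290,195,320,212); print("lever px",np.argwhere(lv)[:,::-1].tolist())
for nm,(x0,y0,x1,y1) in {"a":(240,60+75,375,212),"b":(140,135,240,235),"c":(385,155,475,280)}.items():
    pass
c1=cv2.resize(im[135:215,240:370],None,fx=4,fy=4,interpolation=cv2.INTER_CUBIC)
c2=cv2.resize(im[135:235,140:240],None,fx=2.8,fy=2.8,interpolation=cv2.INTER_CUBIC)
c3=cv2.resize(im[155:275,380:480],None,fx=2.5,fy=2.5,interpolation=cv2.INTER_CUBIC)
o=np.zeros((600,800,3),np.uint8); o[:320,:520]=c1; o[320:600,:280]=c2; o[300:600,530:780]=c3
cv2.imwrite("pics/crop1.png",o[:,:,::-1])
E
```

```text
green ((487.15338134765625, -431.85101318359375), (132.93145751953125, 96.00041961669922), 6.7471208572387695)
greensmall ((326.2884521484375, -487.10211181640625), (99.08628845214844, 60.641788482666016), 22.488683700561523)
red ((552.515625, -315.05023193359375), (86.76522064208984, 140.0726318359375), 85.05510711669922)
tray ((537.4784545898438, 395.543701171875), (210.878662109375, 184.71351623535156), 37.81416320800781)
bal ((524.584228515625, -8.234481811523438), (44.528953552246094, 298.89703369140625), 7.282207012176514)
lever px [[298, 203], [299, 203], [300, 203], [301, 203], [302, 203], [303, 203], [297, 204], [298, 204], [299, 204], [300, 204], [301, 204], [302, 204], [303, 204], [304, 204], [297, 205], [298, 205], [299, 205], [300, 205], [301, 205], [302, 205], [303, 205], [304, 205], [298, 206], [299, 206], [300, 206], [301, 206], [302, 206]]
```

View pics/crop1.png

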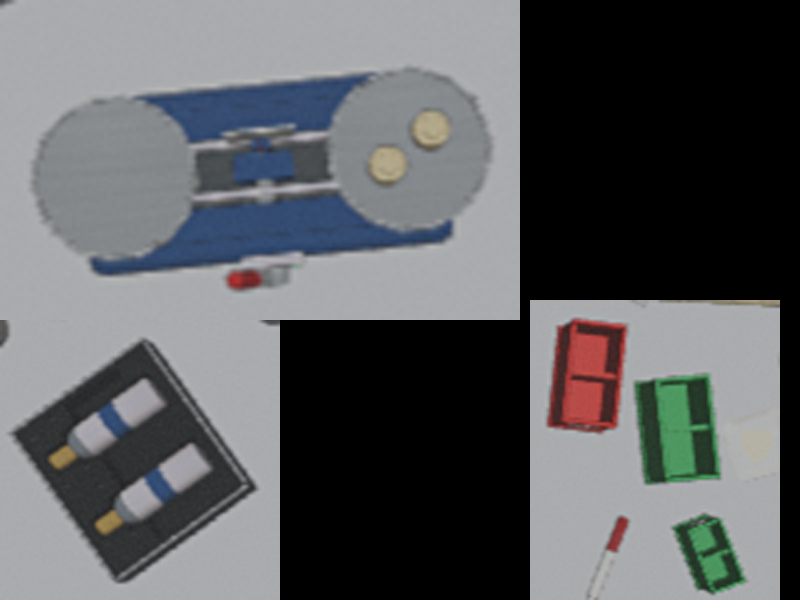

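The crop confirms the green caddy. The one at (439,206) fits the given 135 mm length; the one at (451,256) is only about 99 mm and is the look-alike. The checked cylinder is the lower one in the tray, at about px (195,195). The lever leans left, with its red grip at px (300,204).

```bash
python3 - <<'E'
from h import *
im=viewer.read_camera("top"); H=hsv(im)
# cylinders: non-dark inside tray
pts=np.array([[150,184],[192,148],[226,186],[183,222]])
m=np.zeros(im.shape[:2],np.uint8); cv2.fillConvexPoly(m,pts,255); 
m&=cv2.inRange(H,(0,0,95),(180,255,255)); m=cv2.morphologyEx(m,cv2.MORPH_OPEN,np.ones((2,2)))
cs,_=cv2.findContours(m,cv2.RETR_EXTERNAL,cv2.CHAIN_APPROX_NONE)
for c in sorted(cs,key=cv2.contourArea)[-2:]:
    w=np.array([onz("top",q,.05)[:2] for q in c[:,0]],np.float32)*1000
    mm=np.zeros_like(m); cv2.drawContours(mm,[c],-1,255,-1)
    q=np.argwhere(mm)[:,::-1]; W=np.array([onz("top",a,.05)[:2] for a in q])*1000
    mu=W.mean(0); v=np.linalg.svd(W-mu,full_matrices=False)[2][0]
    if v[0]<0: v=-v   # towards foot
    s=(W-mu)@v; foot,neck=mu+v*(s.max()+1.5),mu+v*(s.min()-1.5)
    print("cyl mean",mu,"axis(to foot) deg",np.degrees(np.arctan2(v[1],v[0])),"len",s.max()-s.min()+3,"grasp pt",foot-62*v, "from neck",neck+88*v)
g=cv2.inRange(H,(50,80,30),(85,255,255)); r=cv2.inRange(H,(0,120,40),(8,255,255))|cv2.inRange(H,(172,120,40),(180,255,255))
for n,mk,t in(("green",roi(g,415,175,465,235),4.5),("red",roi(r,380,155,425,215),-5)):
    cs,_=cv2.findContours(mk,cv2.RETR_EXTERNAL,cv2.CHAIN_APPROX_NONE); c=max(cs,key=cv2.contourArea)[:,0]
    W=np.array([onz("top",a,.105)[:2] for a in c])*1000
    for k in range(4):
        a=np.radians(t); R=np.array([[np.cos(a),np.sin(a)],[-np.sin(a),np.cos(a)]]); L=W@R.T
        x0,x1=np.percentile(L[:,0],[0,100]); e=L[(L[:,0]>x0+15)&(L[:,0]<x1-15)]; b=np.median(np.sort(e[:,1])[:20]); e=e[e[:,1]<b+6]
        sl=np.polyfit(e[:,0],e[:,1],1); t+=np.degrees(np.arctan(sl[0]))
    yl=np.polyval(sl,(x0+x1)/2)-1.6; x1+=1.6; C=np.array([x1-67.5,yl+36]); 
    print(n,"ang",t,"len",x1-x0,"C",R.T@C,"cell0",R.T@(C-[30.5,0]),"cell1",R.T@(C+[30.5,0]))
l,rp=onz("top",(268.4,179),.093),onz("top",(342,172),.093); print("pans",l,rp,np.linalg.norm(l-rp),np.degrees(np.arctan2(*(l-rp)[[1,0]])))
S=viewer.read_camera("side"); Hs=hsv(S)
rs=cv2.inRange(Hs,(0,120,60),(8,255,255))|cv2.inRange(Hs,(172,120,60),(180,255,255)); q=np.argwhere(roi(rs,322,198,340,222))[:,::-1]; print("side lever",q.mean(0),q.min(0),q.max(0))
qt=np.argwhere(roi(r,290,198,306,210))[:,::-1]; print(qt.mean(0),tri(qt.mean(0),q.mean(0)))
c=cv2.resize(S[170:340,230:380],None,fx=4,fy=3.5,interpolation=cv2.INTER_CUBIC); cv2.imwrite("pics/s1.png",c[:,:,::-1])
E
```

```text
cyl mean [577.3155 419.0251] axis(to foot) deg -52.47039603535435 len 152.11709224806953 grasp pt [580.6205 414.7226] from neck [579.3308 416.4015]
cyl mean [501.2214 359.9955] axis(to foot) deg -52.59333920023406 len 152.44536839209746 grasp pt [504.9465 355.1244] from neck [503.461  357.0669]
green ang 6.879877577620335 len 134.51197397131784 C [ 489.1226 -443.8616] cell0 [ 458.8423 -447.5151] cell1 [ 519.403 -440.208]
red ang -5.149242837342088 len 141.69039936038303 C [ 555.9405 -322.785 ] cell0 [ 525.5636 -320.0477] cell1 [ 586.3174 -325.5224]
pans [0.5596 0.1176 0.093 ] [ 0.5895 -0.1204  0.093 ] 0.23979718598810223 97.14862462360693
side lever [330.2632 207.0526] [329 203] [332 211]
[300.4074 204.4444] (array([0.4807, 0.0119, 0.0764]), np.float64(0.0001443857492335376))
```

View pics/s1.png

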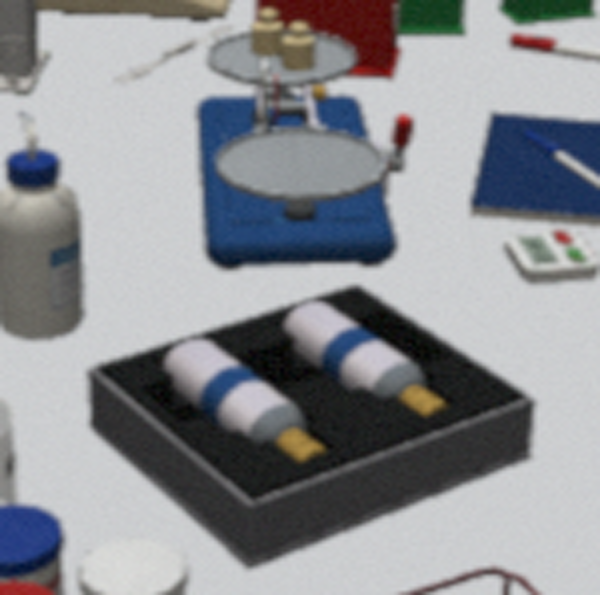

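The side crop shows the lever's red grip up and leaning at (400,130), an empty left pan, two weights on the right pan and the near cylinder's neck at lower right. The triangulated positions agree: pan spacing 239.8 mm, slot spacing 96 mm. Next I move over the near slot.

```bash
cat >> h.py <<'E'
from scipy.spatial.transform import Rotation as Ro
import json
def R_of(rpy): return Ro.from_euler("xyz",rpy).as_matrix()
def delta(pos,R):
    s=robot.observe(); R0=R_of(s["tool_rot"]); d=R0.T@(np.array(pos)-s["tool_pos"])*100
    w=np.degrees(Ro.from_matrix(R0.T@R).as_rotvec()); return d.round(2),w.round(1)
def down(yawdeg): return R_of([np.pi,0,np.radians(yawdeg)])
def log():
    s=robot.observe(); open("log.txt","a").write(json.dumps([s["qpos"].tolist(),s["tool_pos"].tolist(),s["tool_rot"].tolist()])+"\n"); return s
E
python3 -c "
from h import *
log(); print(delta([.505,.357,.20],down(127.45)))"
```

```text
(array([-39.12,  -4.57,   2.64]), array([-0.,  0., 37.]))
```

step_arm --increments '[{"delta_pos": [-6,-0.8,0.4],"dr": [0,0,7.5],"fingers": -0.17},{"delta_pos": [-12,-1.6,0.8],"dr": [0,0,15],"fingers": -0.17},{"delta_pos": [-18,-2.4,1.2],"dr": [0,0,22],"fingers": -0.17},{"delta_pos": [-24,-3.2,1.6],"dr": [0,0,30],"fingers": -0.17},{"delta_pos": [-30,-4,2],"dr": [0,0,37],"fingers": -0.17}]'

```text
time: 0.88
tool_pos: [0.4205, 0.3861, 0.2066]
tool_rot: [3.141, -0.0, 2.221]
contact_force: [0.8, 1.8, -0.2]
opening: 0.0542
grip_force: 0.0
```

```bash
python3 -c "
from h import *
s=log(); print(s['qpos'],s['tool_pos'],s['tool_rot'],s['opening']); print(delta([.5035,.355,.15],down(127.45)))"
```

```text
[ 0.6085  0.4417  1.4269  0.0002  1.2728 -0.0415] [0.4205 0.3861 0.2066] [ 3.1414 -0.0002  2.2207] 0.05415363308618468
(array([-7.5 ,  4.73,  5.66]), array([ 0. , -0. , -0.2]))
```

step_arm --increments '[{"delta_pos": [-4,2.5,2],"dr": [0,0,-0.2],"fingers": -0.17},{"delta_pos": [-7.4,4.9,4],"dr": [0,0,-0.2],"fingers": -0.17},{"delta_pos": [-7.4,4.9,8],"dr": [0,0,-0.2],"fingers": -0.17},{"delta_pos": [-7.4,4.9,11.5],"dr": [0,0,-0.2],"fingers": -0.17},{"delta_pos": [-7.4,4.9,11.5],"dr": [0,0,-0.2],"fingers": -0.17}]'

```text
time: 1.5
tool_pos: [0.501, 0.3571, 0.0889]
tool_rot: [-3.135, -0.001, 2.228]
contact_force: [-0.5, -0.0, 0.1]
opening: 0.0538
grip_force: 0.0
```

```bash
python3 -c "
from h import *
s=log(); print(s['qpos'],s['tool_pos'],s['contact_force']); print(delta([.505,.357,.031],down(127.45)))
im=viewer.read_camera('side'); c=cv2.resize(im[220:340,240:380],None,fx=4,fy=4,interpolation=cv2.INTER_CUBIC); cv2.imwrite('pics/s2.png',c[:,:,::-1])
"
```

```text
[ 0.4947  0.6382  1.4318  0.0001  1.0782 -0.1628] [0.501  0.3571 0.0889] [-0.4782 -0.0215  0.0862]
(array([-0.26,  0.35,  5.78]), array([-0.4, -0.1,  0.2]))
```

View pics/s2.png

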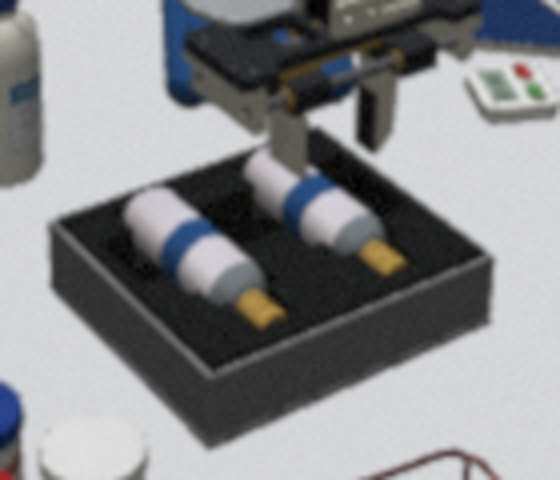

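The fingers straddle the near cylinder, at about (285,140) and (375,115). I correct by 3 mm and lower.

step_arm --increments '[{"delta_pos": [0,0,0],"dr": [0,0,0],"fingers": -0.17},{"delta_pos": [0,0,0],"dr": [0,0,0],"fingers": -0.17},{"delta_pos": [0,0,0.5],"dr": [0,0,0],"fingers": -0.17},{"delta_pos": [0,0,1],"dr": [0,0,0],"fingers": -0.17},{"delta_pos": [0,0,1],"dr": [0,0,0],"fingers": -0.17}]'

```text
time: 2.17
tool_pos: [0.5023, 0.358, 0.0811]
tool_rot: [-3.14, -0.0, 2.229]
contact_force: [-0.3, -0.4, -0.2]
opening: 0.0538
grip_force: 0.0
```

```bash
python3 -c "
from h import *
s=log(); print(s['qpos'],s['tool_pos'],s['contact_force']); print(delta([.505,.357,.031],down(127.45)))
"
```

```text
[ 0.495   0.647   1.4393  0.0001  1.0564 -0.1627] [0.5023 0.358  0.0811] [-0.2707 -0.3848 -0.2026]
(array([-0.25,  0.16,  5.01]), array([-0.1, -0. ,  0.2]))
```

step_arm --increments '[{"delta_pos": [-0.2,0.15,1],"dr": [0,0,0.2],"fingers": -0.17},{"delta_pos": [-0.25,0.15,2],"dr": [0,0,0.2],"fingers": -0.17},{"delta_pos": [-0.25,0.15,3],"dr": [0,0,0.2],"fingers": -0.17},{"delta_pos": [-0.25,0.15,4],"dr": [0,0,0.2],"fingers": -0.17},{"delta_pos": [-0.25,0.15,5],"dr": [0,0,0.2],"fingers": -0.17}]'

```text
time: 2.8
tool_pos: [0.5053, 0.3572, 0.0309]
tool_rot: [-3.141, -0.0, 2.225]
contact_force: [0.0, -0.3, -1.0]
opening: 0.0537
grip_force: 0.0
```

step_arm --increments '[{"delta_pos": [0,0,0],"dr": [0,0,0],"fingers": -0.17},{"delta_pos": [0,0,0],"dr": [0,0,0],"fingers": 0.3},{"delta_pos": [0,0,0],"dr": [0,0,0],"fingers": 0.3},{"delta_pos": [0,0,0],"dr": [0,0,0],"fingers": 0.3},{"delta_pos": [0,0,0],"dr": [0,0,0],"fingers": 0.3}]' --newtons 25

```text
time: 3.42
tool_pos: [0.5072, 0.3585, 0.0327]
tool_rot: [3.136, 0.0, 2.225]
contact_force: [5.2, 5.4, -2.3]
opening: 0.0413
grip_force: 25.0
```

```bash
python3 -c "
from h import *
s=log(); print(s['qpos'],s['tool_pos'],s['tool_rot'],s['contact_force'],s['opening'],s['grip_force'])
"
```

```text
[ 0.4917  0.7109  1.4705  0.0007  0.9548 -0.1629] [0.5072 0.3585 0.0327] [3.1361 0.0003 2.225 ] [ 5.2365  5.4105 -2.2527] 0.04126325495703941 25.00059574842453
```

step_arm --increments '[{"delta_pos": [0,0,-0.5],"dr": [0,0,0],"fingers": 0.3},{"delta_pos": [0,0,-2],"dr": [0,0,0],"fingers": 0.3},{"delta_pos": [0,0,-6],"dr": [0,0,0],"fingers": 0.3},{"delta_pos": [0,0,-12],"dr": [0,0,0],"fingers": 0.3},{"delta_pos": [0,0,-18],"dr": [0,0,0],"fingers": 0.3}]' --newtons 30

```text
time: 4.05
tool_pos: [0.5045, 0.3566, 0.2127]
tool_rot: [-3.139, -0.0, 2.225]
contact_force: [1.5, 0.5, -4.7]
opening: 0.0415
grip_force: 30.0
```

step_arm --increments '[{"delta_pos": [0,0,-6],"dr": [0,0,0],"fingers": 0.3},{"delta_pos": [0,0,-6],"dr": [0,0,0],"fingers": 0.3},{"delta_pos": [0,0,-6],"dr": [0,0,0],"fingers": 0.3},{"delta_pos": [0,0,-6],"dr": [0,0,0],"fingers": 0.3},{"delta_pos": [0,0,-6],"dr": [0,0,0],"fingers": 0.3}]'

```text
time: 4.68
tool_pos: [0.5049, 0.3568, 0.2699]
tool_rot: [-3.138, -0.001, 2.225]
contact_force: [0.7, -0.1, -4.7]
opening: 0.0418
grip_force: 30.0
```

```bash
cat > fk.py <<'E'
from h import *
from scipy.optimize import least_squares
D=[json.loads(l) for l in open("log.txt")]
def rz(a):return Ro.from_euler("z",a).as_matrix()
def ry(a):return Ro.from_euler("y",a).as_matrix()
def fk(q,p,s4=1):
    h,a1,d,L1,e,L2,Lt=p
    R=rz(q[0]); x=R@np.array([a1,0,h])
    R=R@ry(q[1]); x=x+R@np.array([0,0,L1])
    R=R@ry(q[2]); x=x+R@np.array([e,d,L2])
    R=R@rz(s4*q[3])@ry(q[4]); x=x+R@np.array([0,0,Lt])
    return x,R@rz(q[5]+np.pi/2)
def res(p): return np.concatenate([fk(q,p)[0]-np.array(x) for q,x,_ in D])*1e3
if __name__=="__main__":
    s=log(); D.append([s["qpos"].tolist(),s["tool_pos"].tolist(),s["tool_rot"].tolist()])
    print(s['qpos'],s['tool_pos'],s['tool_rot'],s['contact_force'],s['torque'],s['opening'])
    f=least_squares(res,[.3,0,.07,.4,0,.4,.3]); print(f.x,f.fun.round(1))
    for q,x,r in D[:2]: print(R_of(r).round(3).tolist(),fk(q,f.x)[1].round(3).tolist())
E
python3 fk.py
```

```text
[ 0.4913  0.4956  1.1648  0.      1.4847 -0.1629] [0.5049 0.3568 0.2699] [-3.1381 -0.0006  2.225 ] [ 0.7394 -0.0929 -4.6909] [-0.0613  0.0476 -0.0145] 0.04179777274253006
[ 0.2229 -0.      0.0764  0.5062  0.0465  0.3796  0.3181] [-0.  0. -0.  0. -0.  0.  0.  0.  0.  0.  0. -0. -0.  0. -0. -0.  0.  0.]
[[-0.964, 0.268, -0.0], [0.268, 0.964, -0.001], [0.0, -0.001, -1.0]] [[-0.964, 0.268, -0.0], [0.268, 0.964, -0.001], [0.0, -0.001, -1.0]]
[[-0.605, 0.796, 0.0], [0.796, 0.605, 0.0], [0.0, 0.0, -1.0]] [[-0.605, 0.796, 0.0], [0.796, 0.605, 0.0], [0.0, 0.0, -1.0]]
```

step_arm --increments '[{"delta_pos": [0,0,-0.5],"dr": [0,8,0],"fingers": 0.3},{"delta_pos": [0,0,-1],"dr": [0,16,0],"fingers": 0.3},{"delta_pos": [0,0,-2],"dr": [0,24,0],"fingers": 0.3},{"delta_pos": [0,0,-3],"dr": [0,32,0],"fingers": 0.3},{"delta_pos": [0,0,-4],"dr": [0,40,0],"fingers": 0.3}]'

```text
time: 5.3
tool_pos: [0.5059, 0.3566, 0.3115]
tool_rot: [-3.141, -0.701, 2.224]
contact_force: [0.7, 0.4, -6.4]
opening: 0.0415
grip_force: 30.0
```

```bash
cat >> fk.py <<'E'
    print("sign-", [np.abs(fk(q,f.x,-1)[0]-x).max().round(4) for q,x,_ in D], [np.abs(fk(q,f.x,-1)[1]-R_of(r)).max().round(3) for q,x,r in D])
    print("sign+", [np.abs(fk(q,f.x)[1]-R_of(r)).max().round(3) for q,x,r in D])
    np.save("p.npy",f.x)
    # IK search for upright placing at left pan
    lo=np.array([-2.53,-.77,.04,-1,.28,-3.11]); hi=np.array([2.53,2.02,2.7,4.14,2.66,3.11])
    G=np.array([.5596,.1176,.093+.062])
    for phi in range(-120,181,15):
        a=np.radians(phi); z=np.array([np.cos(a),np.sin(a),0]); X=np.array([0,0,1.]); R=np.c_[X,np.cross(z,X),z]
        T=G+z*.0188; best=set()
        for q4 in(0,.8,1.6,2.4,3.1):
          for q6 in(-2,0,2):
            g=least_squares(lambda q:np.r_[(fk(q,f.x)[0]-T)*5,(fk(q,f.x)[1]-R).ravel()],np.clip([.3,.6,1.5,q4,1.2,q6],lo+.01,hi-.01),bounds=(lo,hi))
            if g.cost<1e-8: best.add(tuple((g.x%(2*np.pi) if 0 else g.x).round(2)))
        print(phi,sorted(best))
E
python3 fk.py
```

```text
[ 0.1819  0.5937  1.0873  0.6281  1.7798 -0.4392] [0.5059 0.3566 0.3115] [-3.1415 -0.7014  2.2243] [ 0.6551  0.4245 -6.4405] [-0.7637 -0.5091 -0.0122] 0.041464560497790896
[0.2229 0.     0.0764 0.5062 0.0465 0.3796 0.3181] [-0.  0. -0.  0. -0.  0. -0.  0.  0.  0.  0. -0.  0.  0. -0.  0.  0.  0.
  0.  0.  0.]
[[-0.964, 0.268, -0.0], [0.268, 0.964, -0.001], [0.0, -0.001, -1.0]] [[-0.964, 0.268, -0.0], [0.268, 0.964, -0.001], [0.0, -0.001, -1.0]]
[[-0.605, 0.796, 0.0], [0.796, 0.605, 0.0], [0.0, 0.0, -1.0]] [[-0.605, 0.796, 0.0], [0.796, 0.605, 0.0], [0.0, 0.0, -1.0]]
sign- [np.float64(0.0), np.float64(0.0001), np.float64(0.0), np.float64(0.0001), np.float64(0.0003), np.float64(0.0), np.float64(0.3596)] [np.float64(0.0), np.float64(0.0), np.float64(0.0), np.float64(0.0), np.float64(0.001), np.float64(0.0), np.float64(1.131)]
sign+ [np.float64(0.0), np.float64(0.0), np.float64(0.0), np.float64(0.0), np.float64(0.0), np.float64(0.0), np.float64(0.0)]
-120 []
-105 []
-90 []
-75 []
-60 []
-45 []
-30 []
-15 [(np.float64(0.39), np.float64(0.92), np.float64(2.31), np.float64(3.8), np.float64(1
[... 610 characters left out ...]
float64(-0.49), np.float64(0.93), np.float64(1.82), np.float64(1.36), np.float64(1.66), np.float64(-1.2))]
90 [(np.float64(-0.44), np.float64(0.99), np.float64(1.6), np.float64(1.19), np.float64(1.8), np.float64(-1.06))]
105 [(np.float64(-0.38), np.float64(1.06), np.float64(1.37), np.float64(1.06), np.float64(1.97), np.float64(-0.96))]
120 [(np.float64(-0.3), np.float64(1.14), np.float64(1.14), np.float64(0.96), np.float64(2.17), np.float64(-0.9))]
135 [(np.float64(-0.22), np.float64(1.22), np.float64(0.91), np.float64(0.88), np.float64(2.37), np.float64(-0.86))]
150 [(np.float64(-0.13), np.float64(1.31), np.float64(0.69), np.float64(0.79), np.float64(2.57), np.float64(-0.87))]
165 []
180 []
```

```bash
cat > plan.py <<'E'
from fk import *
from scipy.spatial.transform import Slerp
p=np.load("p.npy"); lo=np.array([-2.53,-.77,.04,-1,.28,-3.11]); hi=np.array([2.53,2.02,2.7,4.14,2.66,3.11])
def ik(q0,T,R):
    g=least_squares(lambda q:np.r_[(fk(q,p)[0]-T)*5,(fk(q,p)[1]-R).ravel()],np.clip(q0,lo+.001,hi-.001),bounds=(lo,hi)); return g.x,g.cost
def horiz(phi):
    a=np.radians(phi); z=np.array([np.cos(a),np.sin(a),0]); X=np.array([0,0,1.]); return np.c_[X,np.cross(z,X),z]
def path(knots,show=True,g0=None):
    """knots: (nrows, grasp point xyz, R). print rows per call (5), relative to the pose at start of each call"""
    s=robot.observe(); off=np.array([0,0,robot.grip_depth]); R0=R_of(s["tool_rot"]); q=s["qpos"]
    g=s["tool_pos"]+R0@off; rows=[]
    for n,G,R in knots:
        S=Slerp([0,1],Ro.from_matrix([R0,R])); 
        for k in range(1,n+1):
            Rk=S(k/n).as_matrix(); gk=g+(np.array(G)-g)*k/n; rows.append((gk-Rk@off,Rk))
        g,R0=np.array(G),R
    b=(s["tool_pos"],R_of(s["tool_rot"]))
    for i,(T,R) in enumerate(rows):
        q,c=ik(q,T,R); d=b[1].T@(T-b[0])*100; w=np.degrees(Ro.from_matrix(b[1].T@R).as_rotvec())
        print(i,d.round(1).tolist(),w.round().tolist(),"q",q.round(2).tolist(),"BAD" if c>1e-7 else "")
        if i%5==4: b=(T,R); print()
E
python3 - <<'E'
from plan import *
path([(5,[.50,.33,.34],horiz(110)),(5,[.50,.24,.34],horiz(60)),(5,[.53,.15,.32],horiz(15)),(5,[.5596,.1176,.25],horiz(0))])
E
```

```text
0 [0.4, -0.3, -0.3] [-3.0, 10.0, 2.0] q [0.12, 0.6, 1.17, 0.78, 1.78, -0.48] 
1 [0.8, -0.6, -0.7] [-7.0, 20.0, 3.0] q [0.06, 0.61, 1.25, 0.92, 1.79, -0.53] 
2 [1.2, -0.9, -1.1] [-10.0, 30.0, 5.0] q [0.01, 0.64, 1.34, 1.06, 1.81, -0.59] 
3 [1.6, -1.2, -1.6] [-13.0, 40.0, 6.0] q [-0.02, 0.67, 1.43, 1.19, 1.84, -0.64] 
4 [1.9, -1.5, -2.2] [-16.0, 49.0, 8.0] q [-0.05, 0.7, 1.52, 1.32, 1.88, -0.7] 

5 [-0.0, -0.3, -1.7] [-10.0, 0.0, 0.0] q [-0.11, 0.63, 1.68, 1.38, 1.78, -0.76] 
6 [-0.0, -0.6, -3.5] [-20.0, 0.0, 0.0] q [-0.16, 0.56, 1.83, 1.45, 1.68, -0.83] 
7 [-0.0, -0.9, -5.3] [-30.0, 0.0, 0.0] q [-0.21, 0.5, 1.97, 1.54, 1.59, -0.9] 
8 [-0.0, -1.3, -7.2] [-40.0, 0.0, 0.0] q [-0.25, 0.44, 2.1, 1.65, 1.52, -0.98] 
9 [-0.0, -1.6, -9.1] [-50.0, 0.0, 0.0] q [-0.27, 0.39, 2.23, 1.79, 1.45, -1.06] 

10 [-0.4, 1.7, -1.3] [-9.0, -0.0, 0.0] q [-0.28, 0.36, 2.31, 1.94, 1.39, -1.14] 
11 [-0.8, 3.4, -2.6] [-18.0, 0.0, 0.0] q [-0.25, 0.35, 2.39, 2.12, 1.35, -1.23] 
12 [-1.2, 5.1, -4.0] [-27.0, -0.0, 0.0] q [-0.2, 0.34, 2.45, 2.33, 1.32, -1.32] 
13 [-1.6, 6.8, -5.4] [-36.0, -0.0, -0.0] q [-0.12, 0.34, 2.49, 2.58, 1.3, -1.41] 
14 [-2.0, 8.4, -6.8] [-45.0, 0.0, -0.0] q [-0.02, 0.36, 2.5, 2.85, 1.29, -1.49] 

15 [-1.4, 0.9, 0.4] [-3.0, -0.0, 0.0] q [0.02, 0.41, 2.5, 2.95, 1.35, -1.53] 
16 [-2.8, 1.8, 0.8] [-6.0, -0.0, 0.0] q [0.06, 0.47, 2.49, 3.04, 1.4, -1.55] 
17 [-4.2, 2.6, 1.2] [-9.0, -0.0, -0.0] q [0.09, 0.53, 2.48, 3.13, 1.44, -1.57] 
18 [-5.6, 3.5, 1.6] [-12.0, -0.0, 0.0] q [0.12, 0.58, 2.47, 3.21, 1.48, -1.58] 
19 [-7.0, 4.4, 2.0] [-15.0, -0.0, -0.0] q [0.15, 0.63, 2.45, 3.3, 1.51, -1.58]
```

step_arm --increments '[{"delta_pos": [0.4,-0.3,-0.3],"dr": [-3,10,2],"fingers": 0.3},{"delta_pos": [0.8,-0.6,-0.7],"dr": [-7,20,3],"fingers": 0.3},{"delta_pos": [1.2,-0.9,-1.1],"dr": [-10,30,5],"fingers": 0.3},{"delta_pos": [1.6,-1.2,-1.6],"dr": [-13,40,6],"fingers": 0.3},{"delta_pos": [1.9,-1.5,-2.2],"dr": [-16,49,8],"fingers": 0.3}]' --newtons 40

```text
time: 5.92
tool_pos: [0.494, 0.3476, 0.3396]
tool_rot: [-2.36, -1.558, 1.137]
contact_force: [-0.5, 0.6, -5.1]
opening: 0.0408
grip_force: 40.0
```

step_arm --increments '[{"delta_pos": [0,-0.3,-1.7],"dr": [-10,0,0],"fingers": 0.3},{"delta_pos": [0,-0.6,-3.5],"dr": [-20,0,0],"fingers": 0.3},{"delta_pos": [0,-0.9,-5.3],"dr": [-30,0,0],"fingers": 0.3},{"delta_pos": [0,-1.3,-7.2],"dr": [-40,0,0],"fingers": 0.3},{"delta_pos": [0,-1.6,-9.1],"dr": [-50,0,0],"fingers": 0.3}]'

```text
time: 6.55
tool_pos: [0.5098, 0.2561, 0.3409]
tool_rot: [2.85, -1.554, 1.334]
contact_force: [0.6, 0.3, -3.7]
opening: 0.0411
grip_force: 40.0
```

```bash
python3 - <<'E'
from plan import *
s=robot.observe(); print(s["qpos"],s["tool_pos"],s["opening"],R_of(s["tool_rot"]))
path([(5,[.53,.15,.32],horiz(15)),(5,[.5596,.1176,.22],horiz(0))])
E
```

```text
[-0.2734  0.3725  2.2228  1.7814  1.426  -1.0425] [0.5098 0.2561 0.3409] 0.04107909685298982 [[ 0.0039  0.8639  0.5036]
 [ 0.016  -0.5036  0.8638]
 [ 0.9999  0.0047 -0.0158]]
0 [-0.4, 1.7, -1.3] [-9.0, 0.0, 0.0] q [-0.27, 0.35, 2.31, 1.93, 1.37, -1.13] 
1 [-0.9, 3.4, -2.6] [-18.0, 0.0, 0.0] q [-0.25, 0.34, 2.39, 2.11, 1.33, -1.22] 
2 [-1.3, 5.1, -3.9] [-27.0, 0.0, 0.0] q [-0.2, 0.33, 2.45, 2.33, 1.31, -1.31] 
3 [-1.8, 6.8, -5.3] [-36.0, 1.0, 0.0] q [-0.12, 0.34, 2.48, 2.58, 1.3, -1.41] 
4 [-2.2, 8.4, -6.8] [-45.0, 1.0, 1.0] q [-0.02, 0.36, 2.5, 2.85, 1.29, -1.49] 

5 [-2.0, 0.9, 0.4] [-3.0, -0.0, 0.0] q [0.02, 0.44, 2.5, 2.95, 1.37, -1.53] 
6 [-4.0, 1.8, 0.8] [-6.0, -0.0, 0.0] q [0.06, 0.52, 2.5, 3.04, 1.45, -1.56] 
7 [-6.0, 2.6, 1.2] [-9.0, 0.0, 0.0] q [0.09, 0.6, 2.49, 3.13, 1.52, -1.57] 
8 [-8.0, 3.5, 1.6] [-12.0, 0.0, 0.0] q [0.12, 0.67, 2.48, 3.21, 1.58, -1.57] 
9 [-10.0, 4.4, 2.0] [-15.0, -0.0, 0.0] q [0.15, 0.74, 2.45, 3.3, 1.62, -1.56]
```

step_arm --increments '[{"delta_pos": [-0.4,1.7,-1.3],"dr": [-9,0,0],"fingers": 0.3},{"delta_pos": [-0.9,3.4,-2.6],"dr": [-18,0,0],"fingers": 0.3},{"delta_pos": [-1.3,5.1,-3.9],"dr": [-27,0,0],"fingers": 0.3},{"delta_pos": [-1.8,6.8,-5.3],"dr": [-36,1,0],"fingers": 0.3},{"delta_pos": [-2.2,8.4,-6.8],"dr": [-45,1,1],"fingers": 0.3}]'

```text
time: 7.18
tool_pos: [0.5485, 0.1548, 0.3192]
tool_rot: [-1.69, -1.56, -1.193]
contact_force: [1.0, 0.2, -4.9]
opening: 0.0413
grip_force: 40.0
```

step_arm --increments '[{"delta_pos": [-2,0.9,0.4],"dr": [-3,0,0],"fingers": 0.3},{"delta_pos": [-4,1.8,0.8],"dr": [-6,0,0],"fingers": 0.3},{"delta_pos": [-6,2.6,1.2],"dr": [-9,0,0],"fingers": 0.3},{"delta_pos": [-8,3.5,1.6],"dr": [-12,0,0],"fingers": 0.3},{"delta_pos": [-10,4.4,2],"dr": [-15,0,0],"fingers": 0.3}]'

```text
time: 7.8
tool_pos: [0.5798, 0.1199, 0.2188]
tool_rot: [-1.792, -1.56, -1.349]
contact_force: [0.2, -0.5, -3.8]
opening: 0.0413
grip_force: 40.0
```

step_arm --increments '[{"delta_pos": [0,0,0],"dr": [0,0,0],"fingers": 0.3},{"delta_pos": [0,0,0],"dr": [0,0,0],"fingers": 0.3},{"delta_pos": [0,0,0],"dr": [0,0,0],"fingers": 0.3},{"delta_pos": [0,0,0],"dr": [0,0,0],"fingers": 0.3},{"delta_pos": [0,0,0],"dr": [0,0,0],"fingers": 0.3}]'

```text
time: 8.43
tool_pos: [0.5794, 0.12, 0.2214]
tool_rot: [-1.413, -1.56, -1.726]
contact_force: [-0.0, -0.6, -4.8]
opening: 0.0413
grip_force: 40.0
```

```bash
python3 - <<'E'
from plan import *
s=robot.observe(); R=R_of(s["tool_rot"]); print(s["qpos"],s["tool_pos"],s["contact_force"],R, "grasp",s["tool_pos"]+R@[0,0,-.0188])
print(delta(np.array([.5596,.1176,.22])+[.0188,0,0],horiz(0)))
print("expected foot/neck px side",proj("side",[.5596,.1176,.158]),proj("side",[.5596,.1176,.308]))
im=viewer.read_camera('side'); c=cv2.resize(im[100:260,220:420],None,fx=4,fy=3.7,interpolation=cv2.INTER_CUBIC)[:592]; cv2.imwrite('pics/s3.png',c[:,:,::-1])
E
```

```text
[ 0.1588  0.736   2.4489  3.2982  1.6154 -1.5532] [0.5794 0.12   0.2214] [-0.0467 -0.57   -4.8474] [[-0.0017  0.0024  1.    ]
 [-0.0109 -0.9999  0.0024]
 [ 0.9999 -0.0109  0.0017]] grasp [0.5606 0.1199 0.2214]
(array([-0.14,  0.24, -0.1 ]), array([-0.1, -0.1, -0.6]))
expected foot/neck px side [305.302  197.2604] [306.1851 150.9335]
```

View pics/s3.png

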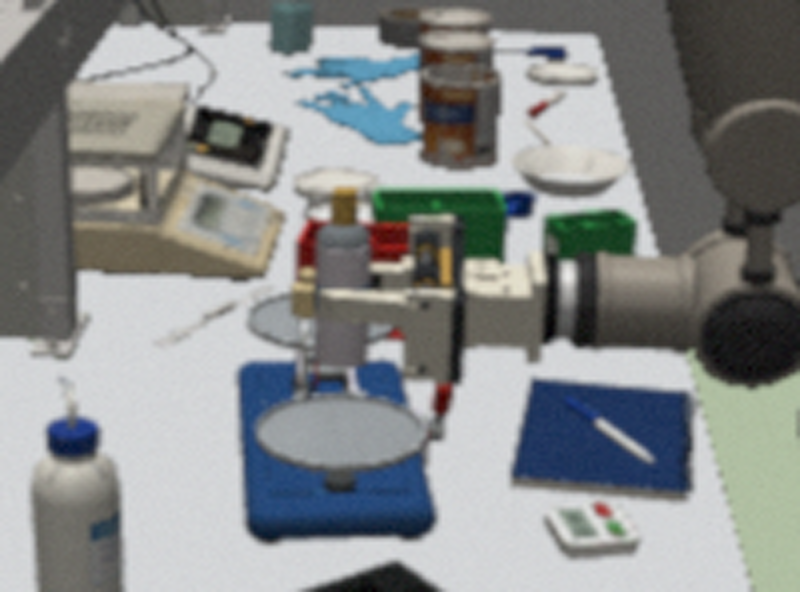

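The cylinder is upright in the grip with no slip: foot at crop (340,370) and neck top at (344,188), as projected. Now I lower it onto the pan.

step_arm --increments '[{"delta_pos": [-1.5,0.2,-0.1],"dr": [0,0,-0.6],"fingers": 0.3},{"delta_pos": [-3,0.2,-0.1],"dr": [0,0,-0.6],"fingers": 0.3},{"delta_pos": [-4.5,0.2,-0.1],"dr": [0,0,-0.6],"fingers": 0.3},{"delta_pos": [-5.5,0.2,-0.1],"dr": [0,0,-0.6],"fingers": 0.3},{"delta_pos": [-6,0.2,-0.1],"dr": [0,0,-0.6],"fingers": 0.3}]'

```text
time: 9.1
tool_pos: [0.5786, 0.1188, 0.1603]
tool_rot: [-0.297, -1.57, -2.842]
contact_force: [-0.5, -1.1, -4.1]
opening: 0.0414
grip_force: 40.0
```

step_arm --increments '[{"delta_pos": [0,0,0],"dr": [0,0,0],"fingers": 0.3},{"delta_pos": [-0.1,0,0],"dr": [0,0,0],"fingers": 0.3},{"delta_pos": [-0.2,0,0],"dr": [0,0,0],"fingers": 0.3},{"delta_pos": [-0.3,0,0],"dr": [0,0,0],"fingers": 0.3},{"delta_pos": [-0.4,0,0],"dr": [0,0,0],"fingers": 0.3}]'

```text
time: 9.72
tool_pos: [0.5785, 0.1188, 0.1569]
tool_rot: [-0.195, -1.569, -2.944]
contact_force: [-0.6, -0.7, -5.2]
opening: 0.0409
grip_force: 40.0
```

step_arm --increments '[{"delta_pos": [-0.05,0,0],"dr": [0,0,0],"fingers": 0.3},{"delta_pos": [-0.1,0,0],"dr": [0,0,0],"fingers": 0.3},{"delta_pos": [-0.15,0,0],"dr": [0,0,0],"fingers": 0.3},{"delta_pos": [-0.2,0,0],"dr": [0,0,0],"fingers": 0.3},{"delta_pos": [-0.2,0,0],"dr": [0,0,0],"fingers": 0.3}]'

```text
time: 10.35
tool_pos: [0.5785, 0.1188, 0.1548]
tool_rot: [-0.221, -1.57, -2.918]
contact_force: [-0.1, -0.8, -4.3]
opening: 0.0413
grip_force: 40.0
```

step_arm --increments '[{"delta_pos": [-0.05,0,0],"dr": [0,0,0],"fingers": 0.3},{"delta_pos": [-0.1,0,0],"dr": [0,0,0],"fingers": 0.3},{"delta_pos": [-0.15,0,0],"dr": [0,0,0],"fingers": 0.3},{"delta_pos": [-0.15,0,0],"dr": [0,0,0],"fingers": 0.3},{"delta_pos": [-0.15,0,0],"dr": [0,0,0],"fingers": 0.3}]'

```text
time: 10.98
tool_pos: [0.5786, 0.1188, 0.1538]
tool_rot: [-0.158, -1.569, -2.981]
contact_force: [0.0, -0.7, -0.4]
opening: 0.0409
grip_force: 40.0
```

Contact is made: the pan carries almost all of the weight. I release, then lift straight up.

step_arm --increments '[{"delta_pos": [0,0,0],"dr": [0,0,0],"fingers": 0.05},{"delta_pos": [0,0,0],"dr": [0,0,0],"fingers": -0.1},{"delta_pos": [0,0,0],"dr": [0,0,0],"fingers": -0.5},{"delta_pos": [0,0,0],"dr": [0,0,0],"fingers": -0.8},{"delta_pos": [0,0,0],"dr": [0,0,0],"fingers": -0.8}]'

```text
time: 11.6
tool_pos: [0.5785, 0.1188, 0.1534]
tool_rot: [-0.229, -1.57, -2.91]
contact_force: [-0.5, -0.6, 0.0]
opening: 0.0756
grip_force: 0.0
```

```bash
python3 - <<'E'
from plan import *
s=robot.observe(); print(s["time"],s["tool_pos"],s["opening"],s["contact_force"])
im=viewer.read_camera('side'); c=cv2.resize(im[100:260,220:420],None,fx=4,fy=3.7,interpolation=cv2.INTER_CUBIC)[:592]; cv2.imwrite('pics/s4.png',c[:,:,::-1])
# lever plan: balance frame
yw=np.radians(7.15); bx=np.array([np.cos(yw),np.sin(yw),0]); by=np.array([-np.sin(yw),np.cos(yw),0]); B=np.array([.5746,-.0014,0])
pv=B-.092*bx+[0,0,.034]; print("pivot",pv)
for n,a in(("L",32),("R",-32)):
    a=np.radians(a); print(n,"tip",pv+.072*(np.sin(a)*by+[0,0,np.cos(a)]))
E
```

```text
11.6 [0.5785 0.1188 0.1534] 0.07563960611044926 [-0.4757 -0.5705  0.0214]
pivot [ 0.4833 -0.0129  0.034 ]
L tip [0.4786 0.025  0.0951]
R tip [ 0.4881 -0.0507  0.0951]
```

View pics/s4.png

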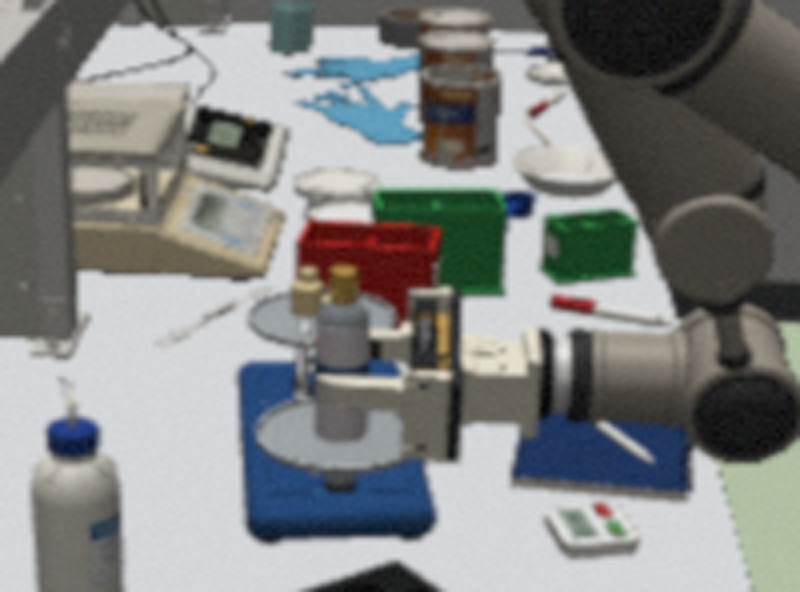

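The cylinder stands upright on the pan (foot at crop (342,435)) and the fingers are open. I lift clear.

step_arm --increments '[{"delta_pos": [1,0,0],"dr": [0,0,0],"fingers": -0.8},{"delta_pos": [4,0,0],"dr": [0,0,0],"fingers": -0.8},{"delta_pos": [8,0,0],"dr": [0,0,0],"fingers": -0.8},{"delta_pos": [12,0,0],"dr": [0,0,0],"fingers": -0.8},{"delta_pos": [16,0,0],"dr": [0,0,0],"fingers": -0.8}]'

```text
time: 12.28
tool_pos: [0.5777, 0.1187, 0.3151]
tool_rot: [-0.156, -1.57, -2.983]
contact_force: [0.7, -0.1, -0.0]
opening: 0.0823
grip_force: 0.0
```

```bash
python3 - <<'E'
from plan import *
s=robot.observe(); print(s["time"],s["tool_pos"],s["qpos"])
path([(6,[.50,.12,.33],horiz(50)),(12,[.48,.06,.30],down(187.15)),(2,[.4795,.018,.17],down(187.15))])
E
```

```text
12.275 [0.5777 0.1187 0.3151] [ 0.1548  0.3996  2.4154  3.302   1.2491 -1.6219]
0 [0.3, -0.3, -1.0] [8.0, -0.0, 0.0] q [-0.01, 0.38, 2.47, 2.98, 1.28, -1.52] 
1 [0.5, -0.6, -2.0] [17.0, -0.0, 0.0] q [-0.18, 0.36, 2.49, 2.66, 1.31, -1.44] 
2 [0.8, -0.9, -3.1] [25.0, -0.0, 0.0] q [-0.33, 0.35, 2.48, 2.35, 1.35, -1.35] 
3 [1.0, -1.1, -4.2] [33.0, -0.0, 0.0] q [-0.45, 0.36, 2.44, 2.08, 1.39, -1.27] 
4 [1.3, -1.4, -5.4] [42.0, -0.0, 0.0] q [-0.53, 0.37, 2.37, 1.86, 1.45, -1.19] 

5 [0.2, -0.9, -0.7] [8.0, -0.0, 0.0] q [-0.58, 0.39, 2.3, 1.68, 1.52, -1.12] 
6 [-0.1, -0.9, -1.3] [17.0, -3.0, -9.0] q [-0.6, 0.39, 2.17, 1.5, 1.54, -1.14] 
7 [-0.5, -0.9, -1.8] [25.0, -5.0, -18.0] q [-0.59, 0.39, 2.05, 1.34, 1.56, -1.16] 
8 [-1.0, -0.8, -2.4] [34.0, -8.0, -26.0] q [-0.57, 0.39, 1.93, 1.2, 1.59, -1.19] 
9 [-1.4, -0.7, -3.0] [42.0, -11.0, -35.0] q [-0.53, 0.38, 1.82, 1.06, 1.61, -1.22] 

10 [-0.5, -0.5, -0.4] [9.0, -3.0, -9.0] q [-0.49, 0.38, 1.71, 0.93, 1.63, -1.27] 
11 [-1.0, -1.1, -0.9] [17.0, -7.0, -17.0] q [-0.44, 0.37, 1.63, 0.8, 1.64, -1.33] 
12 [-1.5, -1.5, -1.4] [26.0, -10.0, -26.0] q [-0.38, 0.36, 1.55, 0.67, 1.64, -1.39] 
13 [-2.0, -1.9, -1.9] [34.0, -13.0, -34.0] q [-0.32, 0.34, 1.5, 0.54, 1.63, -1.46] 
14 [-2.6, -2.3, -2.5] [43.0, -17.0, -43.0] q [-0.25, 0.32, 1.47, 0.41, 1.6, -1.54] 

15 [-0.2, -0.9, -0.0] [9.0, -3.0, -9.0] q [-0.18, 0.29, 1.47, 0.27, 1.55, -1.61] 
16 [-0.4, -1.7, -0.0] [17.0, -7.0, -17.0] q [-0.11, 0.26, 1.49, 0.14, 1.47, -1.68] 
17 [-0.6, -2.5, -0.1] [26.0, -10.0, -26.0] q [-0.03, 0.23, 1.53, 0.0, 1.38, -1.73] 
18 [-2.8, -6.7, 4.7] [26.0, -10.0, -26.0] q [-0.08, 0.27, 1.66, -0.0, 1.21, -1.77] 
19 [-5.0, -11.0, 9.6] [26.0, -10.0, -26.0] q [-0.12, 0.34, 1.76, -0.0, 1.04, -1.82]
```

step_arm --increments '[{"delta_pos": [0.3,-0.3,-1],"dr": [8,0,0],"fingers": -0.3},{"delta_pos": [0.5,-0.6,-2],"dr": [17,0,0],"fingers": -0.3},{"delta_pos": [0.8,-0.9,-3.1],"dr": [25,0,0],"fingers": -0.3},{"delta_pos": [1,-1.1,-4.2],"dr": [33,0,0],"fingers": -0.3},{"delta_pos": [1.3,-1.4,-5.4],"dr": [42,0,0],"fingers": -0.3}]'

```text
time: 12.9
tool_pos: [0.5259, 0.133, 0.327]
tool_rot: [0.621, -1.566, -3.073]
contact_force: [1.2, 0.9, 1.1]
opening: 0.0598
grip_force: 0.0
```

step_arm --increments '[{"delta_pos": [0.2,-0.9,-0.7],"dr": [8,0,0],"fingers": -0.3},{"delta_pos": [-0.1,-0.9,-1.3],"dr": [17,-3,-9],"fingers": -0.3},{"delta_pos": [-0.5,-0.9,-1.8],"dr": [25,-5,-18],"fingers": -0.3},{"delta_pos": [-1,-0.8,-2.4],"dr": [34,-8,-26],"fingers": -0.3},{"delta_pos": [-1.4,-0.7,-3],"dr": [42,-11,-35],"fingers": -0.3}]'

```text
time: 13.52
tool_pos: [0.4994, 0.1187, 0.3125]
tool_rot: [2.2, -1.025, 2.296]
contact_force: [0.6, 0.4, -0.1]
opening: 0.0601
grip_force: 0.0
```

```bash
python3 - <<'E'
from plan import *
s=robot.observe(); print(s["time"],s["tool_pos"],s["qpos"],s["opening"])
path([(8,[.48,.06,.30],down(187.15)),(2,[.4795,.018,.17],down(187.15))])
E
```

```text
13.525 [0.4994 0.1187 0.3125] [-0.5653  0.3745  1.9126  1.1579  1.5665 -1.2151] 0.060069062249
0 [-0.5, -0.5, -0.5] [9.0, -3.0, -9.0] q [-0.52, 0.37, 1.79, 1.01, 1.59, -1.26] 
1 [-1.0, -0.9, -1.0] [19.0, -7.0, -19.0] q [-0.47, 0.36, 1.69, 0.87, 1.61, -1.31] 
2 [-1.5, -1.3, -1.6] [28.0, -10.0, -28.0] q [-0.41, 0.36, 1.6, 0.73, 1.62, -1.37] 
3 [-2.1, -1.7, -2.2] [37.0, -14.0, -37.0] q [-0.35, 0.34, 1.53, 0.59, 1.62, -1.44] 
4 [-2.7, -1.9, -2.9] [46.0, -17.0, -47.0] q [-0.28, 0.32, 1.49, 0.44, 1.59, -1.52] 

5 [-0.2, -0.9, -0.1] [9.0, -3.0, -9.0] q [-0.2, 0.29, 1.48, 0.3, 1.54, -1.6] 
6 [-0.4, -1.7, -0.2] [19.0, -7.0, -19.0] q [-0.12, 0.26, 1.49, 0.15, 1.47, -1.67] 
7 [-0.7, -2.5, -0.3] [28.0, -10.0, -28.0] q [-0.03, 0.23, 1.53, 0.0, 1.38, -1.73] 
8 [-3.1, -6.9, 4.3] [28.0, -10.0, -28.0] q [-0.08, 0.27, 1.66, -0.0, 1.21, -1.77] 
9 [-5.5, -11.3, 9.0] [28.0, -10.0, -28.0] q [-0.12, 0.34, 1.76, -0.0, 1.04, -1.82]
```

step_arm --increments '[{"delta_pos": [-0.5,-0.5,-0.5],"dr": [9,-3,-9],"fingers": -0.3},{"delta_pos": [-1,-0.9,-1],"dr": [18,-7,-18],"fingers": -0.3},{"delta_pos": [-1.5,-1.3,-1.6],"dr": [27,-10,-27],"fingers": -0.3},{"delta_pos": [-2.1,-1.7,-2.2],"dr": [36,-13,-36],"fingers": -0.3},{"delta_pos": [-2.7,-1.9,-2.9],"dr": [45,-17,-45],"fingers": -0.3}]'

```text
time: 14.15
tool_pos: [0.4837, 0.0845, 0.2905]
tool_rot: [2.589, -0.415, 2.696]
contact_force: [-0.4, 0.6, -0.1]
opening: 0.0593
grip_force: 0.0
```

```bash
python3 - <<'E'
from plan import *
s=robot.observe(); print(s["time"],s["tool_pos"],s["qpos"],s["opening"])
path([(5,[.475,.05,.28],down(187.15)),(5,[.4795,.018,.16],down(187.15))])
E
```

```text
14.15 [0.4837 0.0845 0.2905] [-0.3654  0.3431  1.5417  0.5844  1.6156 -1.4527] 0.059325278787915575
0 [-0.3, -0.9, 0.1] [7.0, -3.0, -8.0] q [-0.31, 0.33, 1.51, 0.47, 1.59, -1.52] 
1 [-0.7, -1.8, 0.2] [15.0, -5.0, -15.0] q [-0.25, 0.31, 1.5, 0.35, 1.55, -1.59] 
2 [-1.0, -2.6, 0.2] [22.0, -8.0, -23.0] q [-0.19, 0.28, 1.51, 0.24, 1.49, -1.65] 
3 [-1.4, -3.4, 0.2] [30.0, -11.0, -30.0] q [-0.12, 0.26, 1.54, 0.12, 1.41, -1.71] 
4 [-1.8, -4.2, 0.2] [37.0, -14.0, -38.0] q [-0.06, 0.23, 1.59, 0.0, 1.33, -1.75] 

5 [-0.0, -0.6, 2.4] [-0.0, -0.0, 0.0] q [-0.07, 0.25, 1.63, -0.0, 1.27, -1.76] 
6 [-0.0, -1.3, 4.8] [-0.0, -0.0, 0.0] q [-0.08, 0.27, 1.67, -0.0, 1.2, -1.78] 
7 [-0.0, -1.9, 7.2] [-0.0, -0.0, 0.0] q [-0.1, 0.29, 1.71, -0.0, 1.14, -1.79] 
8 [-0.0, -2.6, 9.6] [-0.0, -0.0, 0.0] q [-0.11, 0.32, 1.74, -0.0, 1.08, -1.8] 
9 [-0.0, -3.2, 12.0] [-0.0, -0.0, 0.0] q [-0.12, 0.35, 1.77, -0.0, 1.02, -1.82]
```

step_arm --increments '[{"delta_pos": [-0.3,-0.9,0.1],"dr": [7,-3,-8],"fingers": -0.3},{"delta_pos": [-0.7,-1.8,0.2],"dr": [15,-5,-15],"fingers": -0.3},{"delta_pos": [-1,-2.6,0.2],"dr": [22,-8,-23],"fingers": -0.3},{"delta_pos": [-1.4,-3.4,0.2],"dr": [30,-11,-30],"fingers": -0.3},{"delta_pos": [-1.8,-4.2,0.2],"dr": [37,-14,-38],"fingers": -0.3}]'

```text
time: 14.78
tool_pos: [0.4749, 0.0508, 0.2617]
tool_rot: [3.126, -0.0, -3.033]
contact_force: [-1.5, 0.5, -0.5]
opening: 0.0597
grip_force: 0.0
```

step_arm --increments '[{"delta_pos": [0,0,0],"dr": [0,0,0],"fingers": -0.3},{"delta_pos": [0,0,0],"dr": [0,0,0],"fingers": -0.3},{"delta_pos": [0,-1,3],"dr": [0,0,0],"fingers": -0.3},{"delta_pos": [0,-2,7],"dr": [0,0,0],"fingers": -0.3},{"delta_pos": [0,-3,11],"dr": [0,0,0],"fingers": -0.3}]'

```text
time: 15.4
tool_pos: [0.4779, 0.0221, 0.1495]
tool_rot: [3.12, -0.003, -3.042]
contact_force: [0.3, -0.0, 0.6]
opening: 0.0596
grip_force: 0.0
```

```bash
python3 - <<'E'
from plan import *
s=robot.observe(); print(s["time"],s["tool_pos"],s["tool_rot"],s["qpos"],s["opening"])
print(delta([.4795,.018,.11],down(187.15)),delta([.4795,.018,.07],down(187.15)))
im=viewer.read_camera('side'); c=cv2.resize(im[130:250,250:380],None,fx=5,fy=5,interpolation=cv2.INTER_CUBIC); cv2.imwrite('pics/s5.png',c[:,:,::-1])
E
```

```text
15.4 [0.4779 0.0221 0.1495] [ 3.1198 -0.0033 -3.042 ] [-0.128   0.3423  1.7591  0.0236  1.0483 -1.8102] 0.059605386027613935
(array([-0.13, -0.51,  3.94]), array([ 1.2, -0.2, -1.4])) (array([-0.14, -0.6 ,  7.94]), array([ 1.2, -0.2, -1.4]))
```

View pics/s5.png

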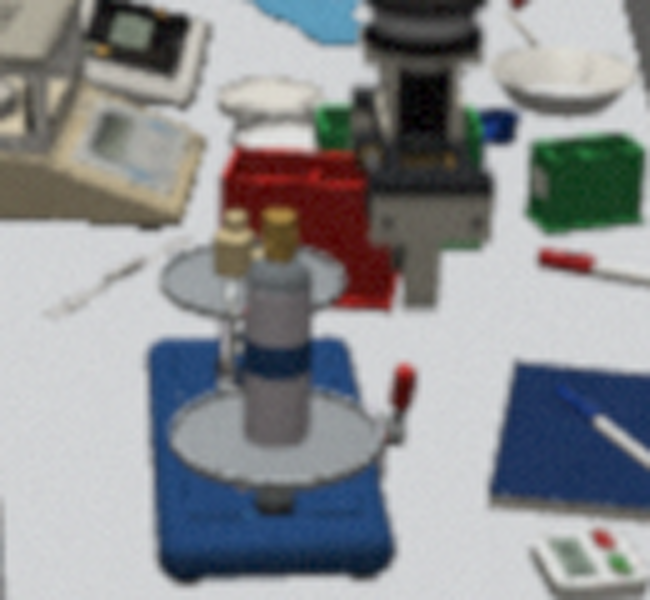

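The cylinder stands well centred on the left pan. The fingers are above the lever, with the finger tip at crop (421,300) and the red grip at (402,385). I check the alignment along x by projection.

```bash
python3 - <<'E'
from plan import *
s=robot.observe(); R=R_of(s["tool_rot"])
c=s["tool_pos"]; 
for d in(.04,-.04): print("finger px crop",(proj("side",c+R@[0,d,0])-[250,130])*5)
print("lever tip pred",(proj("side",[.4786,.025,.0951])-[250,130])*5,"grip mid",(proj("side",[.4797,.0156,.0798])-[250,130])*5)
E
```

```text
finger px crop [420.09   322.2119]
finger px crop [408.1396 274.7707]
lever tip pred [405.3953 368.6218] grip mid [402.9107 383.195 ]
```

step_arm --increments '[{"delta_pos": [-0.1,-0.5,1],"dr": [1,0,-1],"fingers": -0.3},{"delta_pos": [-0.1,-0.5,2.5],"dr": [1,0,-1],"fingers": -0.3},{"delta_pos": [-0.1,-0.5,4],"dr": [1,0,-1],"fingers": -0.3},{"delta_pos": [-0.1,-0.55,6],"dr": [1,0,-1],"fingers": -0.3},{"delta_pos": [-0.1,-0.6,7.9],"dr": [1,0,-1],"fingers": -0.3}]'

```text
time: 16.08
tool_pos: [0.4803, 0.0187, 0.0724]
tool_rot: [3.139, -0.0, -3.021]
contact_force: [0.2, 0.1, -0.4]
opening: 0.06
grip_force: 0.0
```

```bash
python3 - <<'E'
from plan import *
s=robot.observe(); print(s["time"],s["tool_pos"],s["tool_rot"],s["contact_force"])
print(delta([.4795,.018,.07],down(187.15)))
E
```

```text
16.075 [0.4803 0.0187 0.0724] [ 3.1394 -0.0002 -3.0211] [ 0.2083  0.1403 -0.4175]
(array([ 0.09, -0.06,  0.24]), array([ 0.1, -0. , -0.2]))
```

step_arm --increments '[{"delta_pos": [0,-1.6,0.2],"dr": [0,0,0],"fingers": -0.3},{"delta_pos": [0,-3.2,0.2],"dr": [0,0,0],"fingers": -0.3},{"delta_pos": [0,-4.8,0.2],"dr": [0,0,0],"fingers": -0.3},{"delta_pos": [0,-6.4,0.2],"dr": [0,0,0],"fingers": -0.3},{"delta_pos": [0,-7.8,0.2],"dr": [0,0,0],"fingers": -0.3}]'

```text
time: 16.7
tool_pos: [0.488, -0.0564, 0.0701]
tool_rot: [3.132, -0.003, -3.025]
contact_force: [3.0, 55.3, 4.6]
opening: 0.0597
grip_force: 24.6
```

```bash
cat > lev.py <<'E'
from plan import *
s=robot.observe(); print(s["time"],s["tool_pos"],s["contact_force"],s["opening"])
im=viewer.read_camera('side'); H=hsv(im)
rs=cv2.inRange(H,(0,120,60),(8,255,255))|cv2.inRange(H,(172,120,60),(180,255,255)); q=np.argwhere(roi(rs,320,185,342,225))[:,::-1]
print("red",len(q),q.mean(0) if len(q) else None)
pv=np.array([.4833,-.0129,.034]); by=np.array([-.1245,.9922,0])
for th in(0,.56,.85,1.0,1.12):
    a=.56-th; print(th,proj("side",pv+.054*(np.sin(a)*by+np.array([0,0,np.cos(a)]))))
E
python3 lev.py
```

```text
16.7 [ 0.488  -0.0564  0.0701] [ 2.9689 55.2906  4.564 ] 0.05967452302771868
red 10 [325.1 198.4]
0 [330.573  206.6465]
0.56 [329.6654 200.7092]
0.85 [329.1126 199.3656]
1.0 [328.826  199.1897]
1.12 [328.6022 199.3048]
```

It is at the stop with 55 N, so I back off at once and wait for the beam to tip.

step_arm --increments '[{"delta_pos": [0,1.2,0],"dr": [0,0,0],"fingers": -0.3},{"delta_pos": [0,1.2,0],"dr": [0,0,0],"fingers": -0.3},{"delta_pos": [0,1.2,0],"dr": [0,0,0],"fingers": -0.3},{"delta_pos": [0,1.2,0],"dr": [0,0,0],"fingers": -0.3},{"delta_pos": [0,1.2,0],"dr": [0,0,0],"fingers": -0.3}]'

```text
time: 17.38
tool_pos: [0.4867, -0.0469, 0.0693]
tool_rot: [3.139, -0.003, -3.021]
contact_force: [1.2, -0.3, -0.2]
opening: 0.0598
grip_force: 0.0
```

step_arm --increments '[{"delta_pos": [0,0,0],"dr": [0,0,0],"fingers": -0.3},{"delta_pos": [0,0,0],"dr": [0,0,0],"fingers": -0.3},{"delta_pos": [0,0,0],"dr": [0,0,0],"fingers": -0.3},{"delta_pos": [0,0,0],"dr": [0,0,0],"fingers": -0.3},{"delta_pos": [0,0,0],"dr": [0,0,0],"fingers": -0.3}]'

```text
time: 18.0
tool_pos: [0.4867, -0.0466, 0.0693]
tool_rot: [3.139, -0.003, -3.02]
contact_force: [-0.3, -0.1, 0.3]
opening: 0.0597
grip_force: 0.0
```

```bash
python3 lev.py; python3 - <<'E'
from plan import *
im=viewer.read_camera('side'); c=cv2.resize(im[130:250,250:380],None,fx=5,fy=5,interpolation=cv2.INTER_CUBIC); cv2.imwrite('pics/s6.png',c[:,:,::-1])
E
```

```text
18.0 [ 0.4867 -0.0466  0.0693] [-0.3266 -0.1211  0.3193] 0.059709587966093394
red 3 [320. 189.]
0 [330.573  206.6465]
0.56 [329.6654 200.7092]
0.85 [329.1126 199.3656]
1.0 [328.826  199.1897]
1.12 [328.6022 199.3048]
```

View pics/s6.png

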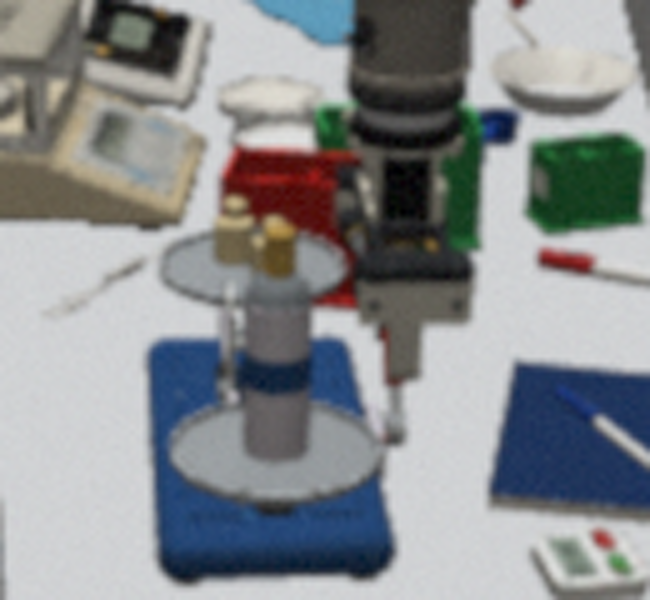

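The left pan has sunk (centre at crop (275,450), before about (275,437)) and the right pan has risen. The cylinder is full, so it goes to green. I push the lever back to lock.

step_arm --increments '[{"delta_pos": [0,1.6,0],"dr": [0,0,0],"fingers": -0.3},{"delta_pos": [0,3.2,0],"dr": [0,0,0],"fingers": -0.3},{"delta_pos": [0,4.8,0],"dr": [0,0,0],"fingers": -0.3},{"delta_pos": [0,6.2,0],"dr": [0,0,0],"fingers": -0.3},{"delta_pos": [0,7,0],"dr": [0,0,0],"fingers": -0.3}]'

```text
time: 18.73
tool_pos: [0.4792, 0.0232, 0.0705]
tool_rot: [3.141, -0.0, -3.019]
contact_force: [1.4, -8.6, 3.3]
opening: 0.0594
grip_force: 3.6
```

step_arm --increments '[{"delta_pos": [0,0,0],"dr": [0,0,0],"fingers": -0.3},{"delta_pos": [0,0.1,0],"dr": [0,0,0],"fingers": -0.3},{"delta_pos": [0,0.2,0],"dr": [0,0,0],"fingers": -0.3},{"delta_pos": [0,0.3,0],"dr": [0,0,0],"fingers": -0.3},{"delta_pos": [0,0.3,0],"dr": [0,0,0],"fingers": -0.3}]'

```text
time: 19.35
tool_pos: [0.4786, 0.0253, 0.0698]
tool_rot: [3.14, -0.002, -3.021]
contact_force: [2.2, -4.9, 4.1]
opening: 0.0595
grip_force: 2.9
```

```bash
python3 lev.py
```

```text
19.35 [0.4786 0.0253 0.0698] [ 2.1847 -4.9209  4.0876] 0.05947041383126015
red 8 [320.875 189.125]
0 [330.573  206.6465]
0.56 [329.6654 200.7092]
0.85 [329.1126 199.3656]
1.0 [328.826  199.1897]
1.12 [328.6022 199.3048]
```

step_arm --increments '[{"delta_pos": [0,0.1,0],"dr": [0,0,0],"fingers": -0.3},{"delta_pos": [0,0.2,0],"dr": [0,0,0],"fingers": -0.3},{"delta_pos": [0,0.3,0],"dr": [0,0,0],"fingers": -0.3},{"delta_pos": [0,0.3,0],"dr": [0,0,0],"fingers": -0.3},{"delta_pos": [0,0.3,0],"dr": [0,0,0],"fingers": -0.3}]'

```text
time: 20.02
tool_pos: [0.4781, 0.0282, 0.0695]
tool_rot: [3.14, -0.002, -3.021]
contact_force: [3.0, -5.4, 1.0]
opening: 0.0595
grip_force: 2.8
```

step_arm --increments '[{"delta_pos": [0,0.1,0],"dr": [0,0,0],"fingers": -0.3},{"delta_pos": [0,0.2,0],"dr": [0,0,0],"fingers": -0.3},{"delta_pos": [0,0.3,0],"dr": [0,0,0],"fingers": -0.3},{"delta_pos": [0,0.4,0],"dr": [0,0,0],"fingers": -0.3},{"delta_pos": [0,0.4,0],"dr": [0,0,0],"fingers": -0.3}]'

```text
time: 20.65
tool_pos: [0.4772, 0.0322, 0.0692]
tool_rot: [3.139, -0.003, -3.021]
contact_force: [1.7, -5.4, -0.1]
opening: 0.0598
grip_force: 2.5
```

step_arm --increments '[{"delta_pos": [0,0.1,0],"dr": [0,0,0],"fingers": -0.3},{"delta_pos": [0,0.2,0],"dr": [0,0,0],"fingers": -0.3},{"delta_pos": [0,0.3,0],"dr": [0,0,0],"fingers": -0.3},{"delta_pos": [0,0.3,0],"dr": [0,0,0],"fingers": -0.3},{"delta_pos": [0,0.3,0],"dr": [0,0,0],"fingers": -0.3}]'

```text
time: 21.28
tool_pos: [0.4769, 0.0338, 0.0691]
tool_rot: [3.141, -0.004, -3.02]
contact_force: [2.1, -13.1, -1.7]
opening: 0.0595
grip_force: 5.1
```

The lever is at its locked stop. I back off, rise and look.

step_arm --increments '[{"delta_pos": [0,-1,0],"dr": [0,0,0],"fingers": -0.3},{"delta_pos": [0,-1,-2],"dr": [0,0,0],"fingers": -0.3},{"delta_pos": [0,-1,-7],"dr": [0,0,0],"fingers": -0.3},{"delta_pos": [0,-1,-13],"dr": [0,0,0],"fingers": -0.3},{"delta_pos": [0,-1,-19],"dr": [0,0,0],"fingers": -0.3}]'

```text
time: 21.9
tool_pos: [0.4775, 0.0258, 0.2607]
tool_rot: [3.137, -0.005, -3.02]
contact_force: [1.3, -0.2, 0.2]
opening: 0.06
grip_force: 0.0
```

step_arm --increments '[{"delta_pos": [0,0,-4],"dr": [0,0,0],"fingers": -0.3},{"delta_pos": [0,0,-4],"dr": [0,0,0],"fingers": -0.3},{"delta_pos": [0,0,-4],"dr": [0,0,0],"fingers": -0.3},{"delta_pos": [0,0,-4],"dr": [0,0,0],"fingers": -0.3},{"delta_pos": [0,0,-4],"dr": [0,0,0],"fingers": -0.3}]'

```text
time: 22.52
tool_pos: [0.4782, 0.0253, 0.2983]
tool_rot: [3.138, -0.006, -3.02]
contact_force: [0.7, -0.9, -0.2]
opening: 0.0596
grip_force: 0.0
```

```bash
python3 lev.py; python3 - <<'E'
from plan import *
c=[]
im=viewer.read_camera('side'); H=hsv(im); y=cv2.inRange(H,(12,90,60),(28,255,255)); q=np.argwhere(roi(y,295,160,315,190))[:,::-1]
print("neck px",len(q),q.mean(0),q.min(0),q.max(0)," pred neck mid",proj("side",[.5597,.1188,.227]),"top",proj("side",[.5597,.1188,.243]))
c=cv2.resize(im[130:250,250:380],None,fx=5,fy=5,interpolation=cv2.INTER_CUBIC); cv2.imwrite('pics/s7.png',c[:,:,::-1])
s=robot.observe(); print(s["tool_pos"],delta([.5597,.1188,.28],down(187.15)))
E
```

```text
22.525 [0.4782 0.0253 0.2983] [ 0.7344 -0.9335 -0.2111] 0.05958434391524193
red 74 [325.6486 192.9459]
0 [330.573  206.6465]
0.56 [329.6654 200.7092]
0.85 [329.1126 199.3656]
1.0 [328.826  199.1897]
1.12 [328.6022 199.3048]
neck px 79 [304.0127 176.2911] [295 171] [309 183]  pred neck mid [305.644  176.5964] top [305.7381 171.6484]
[0.4785 0.0253 0.2988] (array([-9.2 ,  8.29,  1.87]), array([ 0.2, -0.3, -0.2]))
```

View pics/s7.png

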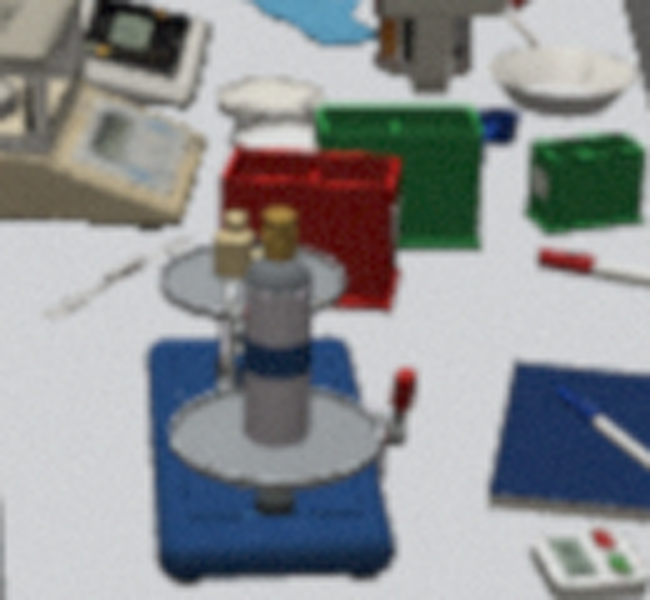

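The beam is level and locked, the lever leans left again (red grip at (403,385)), and the cylinder's neck is at (280,232). I move over the neck.

step_arm --increments '[{"delta_pos": [-3,2.7,0.5],"dr": [0,0,0],"fingers": -0.3},{"delta_pos": [-6,5.4,1],"dr": [0,0,0],"fingers": -0.3},{"delta_pos": [-9.2,8.3,1.5],"dr": [0,0,0],"fingers": -0.3},{"delta_pos": [-9.2,8.3,1.5],"dr": [0,0,0],"fingers": -0.3},{"delta_pos": [-9.2,8.3,1.5],"dr": [0,0,0],"fingers": -0.3}]'

```text
time: 23.25
tool_pos: [0.5594, 0.1185, 0.2841]
tool_rot: [3.139, -0.004, -3.02]
contact_force: [-0.5, 0.3, -0.5]
opening: 0.0597
grip_force: 0.0
```

```bash
python3 - <<'E'
from plan import *
s=robot.observe(); print(s["time"],s["tool_pos"],s["contact_force"]); print(delta([.5597,.1188,.21],down(187.15)))
E
```

```text
23.25 [0.5594 0.1185 0.2841] [-0.4531  0.2631 -0.5295]
(array([-0.06,  0.01,  7.41]), array([ 0.1, -0.3, -0.2]))
```

step_arm --increments '[{"delta_pos": [0,0,2],"dr": [0,0,0],"fingers": -0.3},{"delta_pos": [0,0,4],"dr": [0,0,0],"fingers": -0.3},{"delta_pos": [0,0,6],"dr": [0,0,0],"fingers": -0.3},{"delta_pos": [0,0,7.2],"dr": [0,0,0],"fingers": -0.3},{"delta_pos": [0,0,7.2],"dr": [0,0,0],"fingers": -0.3}]'

```text
time: 23.88
tool_pos: [0.5591, 0.1184, 0.2122]
tool_rot: [3.139, -0.004, -3.021]
contact_force: [-0.2, 0.1, -0.3]
opening: 0.0598
grip_force: 0.0
```

step_arm --increments '[{"delta_pos": [0,0,0],"dr": [0,0,0],"fingers": 0.1},{"delta_pos": [0,0,0],"dr": [0,0,0],"fingers": 0.3},{"delta_pos": [0,0,0],"dr": [0,0,0],"fingers": 0.45},{"delta_pos": [0,0,0],"dr": [0,0,0],"fingers": 0.6},{"delta_pos": [0,0,0],"dr": [0,0,0],"fingers": 0.75}]' --newtons 30

```text
time: 24.5
tool_pos: [0.5598, 0.1188, 0.2126]
tool_rot: [3.139, -0.003, -3.02]
contact_force: [0.3, -1.0, 1.3]
opening: 0.0192
grip_force: 34.7
```

step_arm --increments '[{"delta_pos": [0,0,0],"dr": [0,0,0],"fingers": 0.8},{"delta_pos": [0,0,0],"dr": [0,0,0],"fingers": 0.8},{"delta_pos": [0,0,0],"dr": [0,0,0],"fingers": 0.8},{"delta_pos": [0,0,0],"dr": [0,0,0],"fingers": 0.8},{"delta_pos": [0,0,0],"dr": [0,0,0],"fingers": 0.8}]' --newtons 40

```text
time: 25.12
tool_pos: [0.5597, 0.1189, 0.2125]
tool_rot: [3.139, -0.003, -3.02]
contact_force: [0.3, -2.1, 1.5]
opening: 0.0192
grip_force: 44.7
```

step_arm --increments '[{"delta_pos": [0,0,-0.5],"dr": [0,0,0],"fingers": 0.8},{"delta_pos": [0,0,-2],"dr": [0,0,0],"fingers": 0.8},{"delta_pos": [0,0,-5],"dr": [0,0,0],"fingers": 0.8},{"delta_pos": [0,0,-9],"dr": [0,0,0],"fingers": 0.8},{"delta_pos": [0,0,-13],"dr": [0,0,0],"fingers": 0.8}]'

```text
time: 25.75
tool_pos: [0.5598, 0.1189, 0.3441]
tool_rot: [3.138, -0.004, -3.02]
contact_force: [0.1, -0.6, -4.4]
opening: 0.0191
grip_force: 44.3
```

```bash
python3 - <<'E'
from plan import *
s=robot.observe(); print(s["time"],s["tool_pos"],s["contact_force"],s["torque"],s["opening"])
# grasp z = tcp + .0188
path([(2,[.53,.06,.36],down(187.15)),(10,[.4588,-.4475,.36],down(187.15)),(3,[.4588,-.4475,.28],down(187.15))])
E
```

```text
25.75 [0.5598 0.1189 0.3441] [ 0.1267 -0.6449 -4.4411] [-0.0151  0.0149  0.0077] 0.019133605012736442
0 [1.8, -2.7, 0.1] [0.0, -0.0, -0.0] q [0.02, 0.34, 1.22, 0.0, 1.59, -1.67] 
1 [3.7, -5.5, 0.3] [0.0, -0.0, -0.0] q [-0.03, 0.3, 1.28, -0.0, 1.57, -1.73] 
2 [5.0, -10.4, 0.3] [0.0, -0.0, -0.0] q [-0.13, 0.28, 1.3, 0.0, 1.56, -1.82] 
3 [6.3, -15.4, 0.3] [0.0, -0.0, -0.0] q [-0.23, 0.27, 1.32, 0.0, 1.56, -1.92] 
4 [7.6, -20.3, 0.3] [0.0, -0.0, -0.0] q [-0.33, 0.26, 1.32, 0.0, 1.56, -2.02] 

5 [1.3, -4.9, -0.0] [0.0, 0.0, 0.0] q [-0.42, 0.27, 1.31, 0.0, 1.56, -2.12] 
6 [2.7, -9.9, -0.0] [0.0, 0.0, 0.0] q [-0.52, 0.29, 1.28, 0.0, 1.57, -2.21] 
7 [4.0, -14.8, -0.0] [0.0, 0.0, 0.0] q [-0.61, 0.32, 1.24, 0.0, 1.58, -2.3] 
8 [5.4, -19.8, -0.0] [0.0, 0.0, 0.0] q [-0.69, 0.36, 1.19, 0.0, 1.59, -2.38] 
9 [6.7, -24.7, -0.0] [0.0, 0.0, 0.0] q [-0.76, 0.41, 1.12, 0.0, 1.62, -2.46] 

10 [1.3, -4.9, -0.0] [0.0, 0.0, 0.0] q [-0.83, 0.46, 1.03, 0.0, 1.65, -2.53] 
11 [2.7, -9.9, -0.0] [0.0, 0.0, 0.0] q [-0.89, 0.53, 0.93, 0.0, 1.69, -2.59] 
12 [2.7, -9.9, 2.7] [0.0, 0.0, 0.0] q [-0.89, 0.53, 0.99, -0.0, 1.62, -2.59] 
13 [2.7, -9.9, 5.3] [0.0, 0.0, 0.0] q [-0.89, 0.53, 1.05, -0.0, 1.55, -2.59] 
14 [2.7, -9.9, 8.0] [0.0, 0.0, 0.0] q [-0.89, 0.54, 1.11, -0.0, 1.49, -2.59]
```

step_arm --increments '[{"delta_pos": [1.8,-2.7,0],"dr": [0,0,0],"fingers": 0.8},{"delta_pos": [3.7,-5.5,0.2],"dr": [0,0,0],"fingers": 0.8},{"delta_pos": [5,-10.4,0.2],"dr": [0,0,0],"fingers": 0.8},{"delta_pos": [6.3,-15.4,0.2],"dr": [0,0,0],"fingers": 0.8},{"delta_pos": [7.6,-20.3,0.2],"dr": [0,0,0],"fingers": 0.8}]'

```text
time: 26.38
tool_pos: [0.5087, -0.0932, 0.3408]
tool_rot: [3.138, -0.003, -3.02]
contact_force: [1.2, -0.8, -5.2]
opening: 0.0195
grip_force: 43.6
```

step_arm --increments '[{"delta_pos": [1.3,-4.9,0],"dr": [0,0,0],"fingers": 0.8},{"delta_pos": [2.7,-9.9,0],"dr": [0,0,0],"fingers": 0.8},{"delta_pos": [4,-14.8,0],"dr": [0,0,0],"fingers": 0.8},{"delta_pos": [5.4,-19.8,0],"dr": [0,0,0],"fingers": 0.8},{"delta_pos": [6.7,-24.7,0],"dr": [0,0,0],"fingers": 0.8}]'

```text
time: 27.0
tool_pos: [0.4721, -0.3466, 0.3402]
tool_rot: [3.138, -0.003, -3.02]
contact_force: [0.1, -0.6, -4.0]
opening: 0.0193
grip_force: 43.6
```

```bash
python3 - <<'E'
from plan import *
s=robot.observe(); print(s["time"],s["tool_pos"],s["contact_force"],s["opening"])
a=np.radians(6.9); ux=np.array([np.cos(a),np.sin(a),0]); uy=np.array([-np.sin(a),np.cos(a),0]); C=np.array([.4891,-.4439,.105])
# caddy mask extremes in both views vs prediction of the box's outline
import itertools
for n,b in(("top",(415,175,465,235)),("side",(305,145,352,185))):
    im=viewer.read_camera(n); m=roi(cv2.inRange(hsv(im),(50,80,30),(85,255,255)),*b); q=np.argwhere(m)[:,::-1]
    c=np.array([proj(n,C+i*.0675*ux+j*.036*uy-[0,0,k]) for i,j,k in itertools.product((-1,1),(-1,1),(0,.105))])
    print(n,"mask",np.percentile(q,[.3,99.7],axis=0).tolist(),"pred",c.min(0),c.max(0))
print(delta([.4588,-.4475,.30],down(187.15)))
E
```

```text
27.0 [ 0.4721 -0.3466  0.3402] [ 0.0706 -0.6303 -3.9701] 0.019307104956447926
top mask [[422.0, 186.0], [454.238, 227.0]] pred [421.2073 183.7698] [455.8631 227.7776]
side mask [[313.0, 152.0], [345.0, 178.38599999999997]] pred [311.9166 149.9954] [346.5612 179.6234]
(array([ 2.32, -9.55,  3.88]), array([ 0.1, -0.3, -0.5]))
```

step_arm --increments '[{"delta_pos": [1.2,-4.8,0.5],"dr": [0,0,0],"fingers": 0.8},{"delta_pos": [2.3,-9.5,1.5],"dr": [0,0,0],"fingers": 0.8},{"delta_pos": [2.3,-9.5,4],"dr": [0,0,0],"fingers": 0.8},{"delta_pos": [2.3,-9.5,6],"dr": [0,0,0],"fingers": 0.8},{"delta_pos": [2.3,-9.5,6],"dr": [0,0,0],"fingers": 0.8}]'

```text
time: 27.72
tool_pos: [0.4607, -0.441, 0.2778]
tool_rot: [3.135, -0.005, -3.02]
contact_force: [0.1, -0.0, -4.2]
opening: 0.0195
grip_force: 40.9
```

```bash
python3 - <<'E'
from plan import *
s=robot.observe(); print(s["time"],s["tool_pos"],s["contact_force"],s["opening"])
print(delta([.4588,-.4475,.21],down(187.15)))
# cylinder foot position from the side view (band/white body below the gripper)
im=viewer.read_camera("side"); p=proj("side",s["tool_pos"]-[0,0,.117]); print("pred foot",p)
E
```

```text
27.725 [ 0.4607 -0.441   0.2778] [ 0.1227 -0.0375 -4.181 ] 0.019548040196434108
(array([ 0.23, -0.67,  6.78]), array([ 0.4, -0.3, -0.2]))
pred foot [336.71   140.5906]
```

step_arm --increments '[{"delta_pos": [0.2,-0.5,0],"dr": [0,0,0],"fingers": 0.8},{"delta_pos": [0.2,-0.5,1],"dr": [0,0,0],"fingers": 0.8},{"delta_pos": [0.2,-0.5,2],"dr": [0,0,0],"fingers": 0.8},{"delta_pos": [0.2,-0.5,3],"dr": [0,0,0],"fingers": 0.8},{"delta_pos": [0.2,-0.5,3],"dr": [0,0,0],"fingers": 0.8}]'

```text
time: 28.4
tool_pos: [0.4591, -0.4469, 0.2479]
tool_rot: [3.136, -0.005, -3.02]
contact_force: [0.5, -0.0, -4.9]
opening: 0.0192
grip_force: 40.9
```

```bash
python3 - <<'E'
from plan import *
s=robot.observe(); print(s["time"],s["tool_pos"],s["contact_force"],s["opening"])
print(delta([.4588,-.4475,.123],down(187.15)))
E
```

```text
28.4 [ 0.4591 -0.4469  0.2479] [ 0.5097 -0.0098 -4.9102] 0.019238029918513665
(array([-0.02, -0.13, 12.49]), array([ 0.3, -0.3, -0.2]))
```

step_arm --increments '[{"delta_pos": [0,-0.1,1],"dr": [0,0,0],"fingers": 0.8},{"delta_pos": [0,-0.1,2],"dr": [0,0,0],"fingers": 0.8},{"delta_pos": [0,-0.1,3],"dr": [0,0,0],"fingers": 0.8},{"delta_pos": [0,-0.1,4],"dr": [0,0,0],"fingers": 0.8},{"delta_pos": [0,-0.1,5],"dr": [0,0,0],"fingers": 0.8}]'

```text
time: 29.02
tool_pos: [0.4594, -0.4482, 0.1986]
tool_rot: [3.139, -0.003, -3.02]
contact_force: [-0.0, 0.3, -4.3]
opening: 0.0194
grip_force: 40.9
```

step_arm --increments '[{"delta_pos": [0,0,1.5],"dr": [0,0,0],"fingers": 0.8},{"delta_pos": [0,0,3],"dr": [0,0,0],"fingers": 0.8},{"delta_pos": [0,0,4.5],"dr": [0,0,0],"fingers": 0.8},{"delta_pos": [0,0,6],"dr": [0,0,0],"fingers": 0.8},{"delta_pos": [0,0,6.5],"dr": [0,0,0],"fingers": 0.8}]'

```text
time: 29.65
tool_pos: [0.4588, -0.4476, 0.1328]
tool_rot: [3.137, -0.004, -3.02]
contact_force: [-1.4, -0.2, -4.3]
opening: 0.0195
grip_force: 40.9
```

step_arm --increments '[{"delta_pos": [0,0,0.1],"dr": [0,0,0],"fingers": 0.8},{"delta_pos": [0,0,0.25],"dr": [0,0,0],"fingers": 0.8},{"delta_pos": [0,0,0.4],"dr": [0,0,0],"fingers": 0.8},{"delta_pos": [0,0,0.5],"dr": [0,0,0],"fingers": 0.8},{"delta_pos": [0,0,0.5],"dr": [0,0,0],"fingers": 0.8}]'

```text
time: 30.28
tool_pos: [0.4591, -0.4481, 0.1294]
tool_rot: [3.139, -0.003, -3.02]
contact_force: [0.0, 0.4, -4.9]
opening: 0.0191
grip_force: 40.9
```

step_arm --increments '[{"delta_pos": [0,0,0.1],"dr": [0,0,0],"fingers": 0.8},{"delta_pos": [0,0,0.2],"dr": [0,0,0],"fingers": 0.8},{"delta_pos": [0,0,0.3],"dr": [0,0,0],"fingers": 0.8},{"delta_pos": [0,0,0.3],"dr": [0,0,0],"fingers": 0.8},{"delta_pos": [0,0,0.3],"dr": [0,0,0],"fingers": 0.8}]'

```text
time: 30.9
tool_pos: [0.4591, -0.4481, 0.1264]
tool_rot: [3.139, -0.003, -3.02]
contact_force: [0.6, 0.8, -4.5]
opening: 0.0192
grip_force: 40.9
```

step_arm --increments '[{"delta_pos": [0,0,0.1],"dr": [0,0,0],"fingers": 0.8},{"delta_pos": [0,0,0.15],"dr": [0,0,0],"fingers": 0.8},{"delta_pos": [0,0,0.2],"dr": [0,0,0],"fingers": 0.8},{"delta_pos": [0,0,0.2],"dr": [0,0,0],"fingers": 0.8},{"delta_pos": [0,0,0.2],"dr": [0,0,0],"fingers": 0.8}]'

```text
time: 31.52
tool_pos: [0.4595, -0.4484, 0.126]
tool_rot: [3.14, -0.002, -3.02]
contact_force: [-2.4, 2.9, 5.5]
opening: 0.0191
grip_force: 41.2
```

It is on the floor of the cell. I release and withdraw.

step_arm --increments '[{"delta_pos": [0,0,-0.1],"dr": [0,0,0],"fingers": 0.5},{"delta_pos": [0,0,-0.1],"dr": [0,0,0],"fingers": 0.3},{"delta_pos": [0,0,-0.1],"dr": [0,0,0],"fingers": 0},{"delta_pos": [0,0,-0.1],"dr": [0,0,0],"fingers": 0},{"delta_pos": [0,0,-0.1],"dr": [0,0,0],"fingers": 0}]'

```text
time: 32.15
tool_pos: [0.4592, -0.448, 0.1252]
tool_rot: [3.138, -0.003, -3.02]
contact_force: [0.4, -0.0, 0.3]
opening: 0.0456
grip_force: 0.0
```

step_arm --increments '[{"delta_pos": [0,0,-2],"dr": [0,0,0],"fingers": 0},{"delta_pos": [0,0,-5],"dr": [0,0,0],"fingers": 0},{"delta_pos": [0,0,-9],"dr": [0,0,0],"fingers": 0},{"delta_pos": [0,0,-14],"dr": [0,0,0],"fingers": 0},{"delta_pos": [0,0,-18],"dr": [0,0,0],"fingers": 0}]'

```text
time: 32.78
tool_pos: [0.4599, -0.4486, 0.3076]
tool_rot: [3.14, -0.002, -3.02]
contact_force: [0.8, -0.8, -0.9]
opening: 0.046
grip_force: 0.0
```

step_arm --increments '[{"delta_pos": [0,0,0],"dr": [0,0,0],"fingers": 0},{"delta_pos": [0,0,0],"dr": [0,0,0],"fingers": 0},{"delta_pos": [0,0,0],"dr": [0,0,0],"fingers": 0},{"delta_pos": [0,0,0],"dr": [0,0,0],"fingers": 0},{"delta_pos": [0,0,0],"dr": [0,0,0],"fingers": 0}]'

```text
time: 33.4
tool_pos: [0.4597, -0.4484, 0.3048]
tool_rot: [3.138, -0.004, -3.02]
contact_force: [-0.2, 0.0, -1.3]
opening: 0.046
grip_force: 0.0
```

```bash
python3 - <<'E'
from plan import *
s=robot.observe(); print(s["time"],s["tool_pos"],s["contact_force"],s["opening"])
im=viewer.read_camera("side"); H=hsv(im)
y=cv2.inRange(H,(12,90,60),(28,255,255)); q=np.argwhere(roi(y,315,125,350,170))[:,::-1]
print("neck",len(q),q.mean(0) if len(q) else None,"pred",proj("side",[.4591,-.4481,.14]))
rs=cv2.inRange(H,(0,120,60),(8,255,255))|cv2.inRange(H,(172,120,60),(180,255,255)); q=np.argwhere(roi(rs,325,198,342,225))[:,::-1]; print("lever",len(q),q.mean(0),"locked was 330.26 207.05")
E
```

```text
33.4 [ 0.4597 -0.4484  0.3048] [-0.1956  0.0309 -1.3028] 0.04597285123555731
neck 98 [333.     138.1837] pred [336.8567 144.8712]
lever 18 [330.4444 207.1667] locked was 330.26 207.05
```

```bash
python3 -c "
from cell import robot
print(robot.hand_in())"
```

```text
the job is handed in; nothing more can be done
None
```

The cylinder from the near slot sank the left pan, so it is full. I put it in the green caddy with the beam locked again and handed the job in; no verdict came back.

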